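Change the cutting dies in the screw press's die block

ROBOT

A 6-joint arm with a two-finger parallel gripper is mounted at the origin on the work surface. World frame = base frame: x ahead of the robot, y to its left, z up, the work surface at z = 0. Lengths are in m, angles in rad, forces in N, time in s.
With the tool pointing down it reaches from about 0.375 to 0.975 m from the base axis. Payload 3.8 kg.
Tool frame: the origin (TCP) lies midway between the tips of the shut fingers; the grasp point (between the pads) lies 19 mm behind it; z points along the fingers, y is the direction in which the jaws open and shut (so a half turn about z gives the same grasp; the last joint's range is limited). The gripper opens to 88 mm and grips with 3 to 60 N. Pads are 18 mm wide; open, the fingers measure 123 mm over their backs; the gripper's body (75 mm by 187 mm) begins 45 mm behind the grasp point.
Start: joints at [1.083, 0.264, 1.604, -0, 1.274, -0.037], TCP at [0.294, 0.608, 0.239] pointing down, gripper open.
Joint ranges: [-2.63, 2.63], [-0.94, 2.18], [0.31, 2.57], [-1.31, 4.45], [0, 2.66], [-2.55, 2.55]. Speed limits (rad/s): [2.57, 2.57, 3.14, 3.14, 3.14, 3.14].

INTERFACE

Orientations are given as a 3x3 rotation matrix whose columns are the frame's x, y, z axes.
In Python, from workcell import state, get_image, get_calibration, close_job gives the robot as it stands.
- The arm moves only by the shell command python3 -m handwheel 'ROWS'. ROWS is a JSON object of lists of equal length, an entry for each row: "xyz": the shift along the tool's x, y, z in m, a list of three; "angular": the turn, a rotation vector about the tool's x, y, z in degrees, a list of three; "fingers": the finger opening in m, from 0 to 0.0881. In form: {"xyz": [[dx, dy, dz], ...], "angular": [[wx, wy, wz], ...], "fingers": [fingers, ...]}. A call has 1 to 5 rows; each row is the pose to reach, as a shift and turn from the pose commanded when the call began, along the tool's axes at that moment; what a row does not reach only later rows make up. A row lasts 1/10 s, in which the tool goes at most 50 mm and 8.59 degrees, less where a joint would pass 70% of its speed; a pose out of reach is approached as far as the arm can. A call with a gripper value outside its range is refused whole. The fingers move at their own pace and stop on an object; the grip force is fixed at half the most. Time passes only in rows, so rows that repeat a pose let the fingers close. It gives the time, the measured TCP pose, the force and the opening at its end, in the units of the state.
- state(): the state, without advancing time (a new reading comes with each control period).
- get_image(name): name is "scene" or "top" or "wrist"; returns the picture (420x560x3 uint8, red, green, blue); there is no depth.
- get_calibration(name): a dict with "fov_y" (degrees; the focal length in pixels is half the picture's height over the tangent of half this angle, whatever the lens; pixels are square), "cx", "cy" (the principal point, pixels), "R" (3x3) and "t" (3): a world point X has camera coordinates R X + t; the wrist camera has in their place "T_tool_cam" (4x4, takes a point from camera to tool coordinates, whose origin is the TCP and whose axes are the flange's). Camera axes: x right, y down, z forward; pixel columns grow to the right and rows downward; lengths in m; the calibration is good to about 2 mm. A picture is of the moment at which its call begins: read the wrist's pose just before it. get_calibration takes no time and is no camera call.
- close_job(): hands the job in, once; it reports no verdict.
The state is a dict: "time_s": time; "joint_positions": joint angles; "dq": joint speeds; "joint_efforts": joint torques, N m; "tool_pos": TCP position; "tool_rot": TCP orientation; "contact_force": force on the tool from outside, world axes, zero at the start; "torque": the same for the moment, N m; "grip_width": opening from 0.0 (shut) to 1.0 (fully open).
Only numpy, scipy, OpenCV 4.12 (cv2) and the standard library are available. Lean on these libraries where they do the work, as an engineer would, in place of code of your own. Each camera call takes 0.05 s, during which the arm holds its last target. There are 200 camera calls.

TASK

Change over the die block of the screw press: with the square T-key in the recess of the clamp knob turn the knob anticlockwise (seen from above) to its stop, stand the finished dies from the block in the wooden tray, and set every die standing on the bench into a pocket of its own, fully home, with the notch in its flange facing that pocket's white line. Then turn the knob clockwise to its stop with the key again, so that its arms cover the dies, and leave the key upright in its wooden stand. Turn the knob only with the key, and leave the other things on the bench where they lie.

Things in the scene. Friction and masses are not known exactly. Their poses are not given: they have to be found in the camera images.
- block: die block: dark steel, 200 x 200 x 30 mm, fixed, origin at the centre of its underside. In its top are four round pockets 67 mm across and 10 mm deep, centred at (+-55, +-55) mm (floors 20 mm above the bench). Beside each, towards the block's corner, a white line (24 x 6 mm) points straight away from the block's centre.
- cam (a joint): angle (rad) of the captive clamp knob in the block's middle, growing clockwise seen from above; stops at 0 and 0.8; stays by friction (0.2 N m). Four arms 53 mm long from the axis, 15 mm wide, 34.5 to 41.5 mm above the bench: at 0 they point along the block's x and y, clear of the pockets (open); at 0.8 at the pockets, over the inner flange edges of seated dies, 2.5 mm above them (closed, as at the start).
- recess (a point): centre of the floor of the square recess in the clamp knob's top, on the knob's axis, 41.5 mm above the bench; turns with the knob, x and y square to the recess walls (and along the arms). The recess is 16.5 x 16.5 mm, 18.5 mm deep; the knob is a knurled steel hub 46 mm across, its top 60 mm above the bench.
- stand_floor (a point): centre of the floor of the hole in the key stand, 10 mm above the bench. The stand is a wooden block 60 x 60 x 50 mm fixed to the bench; the round hole, 23 mm across and 40 mm deep, goes straight down from the middle of its top.
- tray_in (a point): centre of the inner floor (5 mm above the bench) of the wooden die tray, an open box fixed to the bench, 190 mm long along x, 100 mm wide along y, 22 mm high, walls 5 mm thick; room for two dies side by side along x.
- key_handle (a point): T-key (220 g, loose, upright in the stand at the start): centre of its black handle, a bar 90 mm along the key's x, 18 mm thick along y, 34 mm high along z. Below it a round steel shank 16 mm across runs down the z axis and ends in a square tip 14 x 14 mm (sides square to x and y) over the last 28 mm, the lowest 6 mm tapering to 8 x 8 mm.
- key_tip (a point): the lower end of the T-key, on its axis, 117 mm below the centre of the handle.
- pocket0 (a point): centre of the floor of the pocket at the block's -x, -y corner; axes as the block's.
- pocket1 (a point): centre of the floor of the pocket at the block's -x, +y corner; axes as the block's.
- pocket2 (a point): centre of the floor of the pocket at the block's +x, +y corner; axes as the block's.
- pocket3 (a point): centre of the floor of the pocket at the block's +x, -y corner; axes as the block's.
- dieA_mid (a point): centre (half-way up) of the next die with the round aperture, z up its axis, x towards its notch; on the bench, or absent. Loose bright steel, 280 to 520 g, 46 mm high: a flange 64 mm across, 12 mm thick (lowest 4 mm tapering to 56 mm) with a notch 18 mm wide, 10 mm deep in its edge; on it a round boss 40 mm across, 34 mm high. Any die fits any pocket.
- dieB_mid (a point): centre (half-way up) of the next die with the square aperture, z up its axis, x towards its notch; on the bench, or absent. Loose bright steel, 280 to 520 g, 46 mm high: a flange 64 mm across, 12 mm thick (lowest 4 mm tapering to 56 mm) with a notch 18 mm wide, 10 mm deep in its edge; on it a round boss 40 mm across, 34 mm high. Any die fits any pocket.
- dieC_mid (a point): centre (half-way up) of the next die with the oval aperture, z up its axis, x towards its notch; on the bench, or absent. Loose bright steel, 280 to 520 g, 46 mm high: a flange 64 mm across, 12 mm thick (lowest 4 mm tapering to 56 mm) with a notch 18 mm wide, 10 mm deep in its edge; on it a round boss 40 mm across, 34 mm high. Any die fits any pocket.
- dieU_mid (a point): centre (half-way up) of a finished die with a six-sided aperture, in a pocket of the block at the start, or absent; same outer shape, size and weight as the next dies.
- dieV_mid (a point): centre (half-way up) of a finished die with a three-sided aperture, in a pocket of the block at the start, or absent; same outer shape, size and weight as the next dies.
- dieW_mid (a point): centre (half-way up) of a finished die with a round aperture, in a pocket of the block at the start, or absent; same outer shape, size and weight as the next dies.
- pliers: black-handled pliers 150 mm long, lying; to be left alone.
- hammer: chasing hammer 240 mm long, lying; to be left alone.
- ringmandrel: steel ring mandrel 290 mm long, lying; to be left alone.
- fluxjar: jar 52 mm in diameter, 60 mm high; to be left alone.
- blank: brass disc 36 mm in diameter, 4 mm thick, lying between dies and block; to be left alone.
- file: needle file 150 mm long, lying between dies and block; to be left alone.
- mandrel: wooden bracelet mandrel, a cone 84 mm wide at the foot and 210 mm high; to be left alone.
Not all that is in view belongs to the job. Of the things that look like the part that bears stand_floor, the smaller one is meant.

How it is judged:
On the way, in this order (a step that is already met when the one before it is completed fails the run):
1. the clamp knob is turned open (anticlockwise) with the key's tip in its recess (value of joint cam below 0.15 rad and distance between key_tip and recess below 0.012 m), for 0.1 s.
2. every finished die stands in the tray, every die from the bench is home in a pocket with its notch at the white line, all let go, the clamp still open ((horizontal distance between dieA_mid and pocket0 below 0.004 m or horizontal distance between dieA_mid and pocket1 below 0.004 m or horizontal distance between dieA_mid and pocket2 below 0.004 m or horizontal distance between dieA_mid and pocket3 below 0.004 m) and z of each of dieA_mid, dieB_mid, dieC_mid in the frame of block below 0.046 m and angle between each of dieA_mid, dieB_mid, dieC_mid's own z axis and vertical below 0.06 rad and x of recess in the frame of dieA_mid below 0 m and y of recess in the frame of dieA_mid between -0.0233 and 0.0233 m and contact force between each of dieA, dieB, dieC, dieU, dieV, dieW and the fingers below 0.5 N and (horizontal distance between dieB_mid and pocket0 below 0.004 m or horizontal distance between dieB_mid and pocket1 below 0.004 m or horizontal distance between dieB_mid and pocket2 below 0.004 m or horizontal distance between dieB_mid and pocket3 below 0.004 m) and x of recess in the frame of dieB_mid below 0 m and y of recess in the frame of dieB_mid between -0.0233 and 0.0233 m and (horizontal distance between dieC_mid and pocket0 below 0.004 m or horizontal distance between dieC_mid and pocket1 below 0.004 m or horizontal distance between dieC_mid and pocket2 below 0.004 m or horizontal distance between dieC_mid and pocket3 below 0.004 m) and x of recess in the frame of dieC_mid below 0 m and y of recess in the frame of dieC_mid between -0.0233 and 0.0233 m and x of dieU_mid in the frame of tray_in between -0.075 and 0.075 m and y of dieU_mid in the frame of tray_in between -0.035 and 0.035 m and z of each of dieU_mid, dieV_mid, dieW_mid in the frame of tray_in below 0.028 m and angle between each of dieU_mid, dieV_mid, dieW_mid's own z axis and vertical below 0.1 rad and x of dieV_mid in the frame of tray_in between -0.075 and 0.075 m and y of dieV_mid in the frame of tray_in between -0.035 and 0.035 m and x of dieW_mid in the frame of tray_in between -0.075 and 0.075 m and y of dieW_mid in the frame of tray_in between -0.035 and 0.035 m and value of joint cam below 0.4 rad), for 0.2 s.
3. the clamp knob is turned closed (clockwise) with the key's tip in its recess (value of joint cam above 0.66 rad and distance between key_tip and recess below 0.012 m), for 0.1 s.
At the end, for the whole second after the job is handed in: Next dies home in pockets (centre within 4 mm, 3 mm of the floor, tilt under 0.06 rad), notch within 17 degrees of the line; finished dies upright on the tray's floor; clamp closed (joint over 0.66); key at rest in its stand (tip within 15 mm of the hole's floor, tilt under 0.2 rad) ((horizontal distance between dieA_mid and pocket0 below 0.004 m or horizontal distance between dieA_mid and pocket1 below 0.004 m or horizontal distance between dieA_mid and pocket2 below 0.004 m or horizontal distance between dieA_mid and pocket3 below 0.004 m) and z of each of dieA_mid, dieB_mid, dieC_mid in the frame of block below 0.046 m and angle between each of dieA_mid, dieB_mid, dieC_mid's own z axis and vertical below 0.06 rad and x of recess in the frame of dieA_mid below 0 m and y of recess in the frame of dieA_mid between -0.0233 and 0.0233 m and contact force between each of dieA, dieB, dieC, dieU, dieV, dieW and the fingers below 0.5 N and (horizontal distance between dieB_mid and pocket0 below 0.004 m or horizontal distance between dieB_mid and pocket1 below 0.004 m or horizontal distance between dieB_mid and pocket2 below 0.004 m or horizontal distance between dieB_mid and pocket3 below 0.004 m) and x of recess in the frame of dieB_mid below 0 m and y of recess in the frame of dieB_mid between -0.0233 and 0.0233 m and (horizontal distance between dieC_mid and pocket0 below 0.004 m or horizontal distance between dieC_mid and pocket1 below 0.004 m or horizontal distance between dieC_mid and pocket2 below 0.004 m or horizontal distance between dieC_mid and pocket3 below 0.004 m) and x of recess in the frame of dieC_mid below 0 m and y of recess in the frame of dieC_mid between -0.0233 and 0.0233 m and x of dieU_mid in the frame of tray_in between -0.075 and 0.075 m and y of dieU_mid in the frame of tray_in between -0.035 and 0.035 m and z of each of dieU_mid, dieV_mid, dieW_mid in the frame of tray_in below 0.028 m and angle between each of dieU_mid, dieV_mid, dieW_mid's own z axis and vertical below 0.1 rad and x of dieV_mid in the frame of tray_in between -0.075 and 0.075 m and y of dieV_mid in the frame of tray_in between -0.035 and 0.035 m and x of dieW_mid in the frame of tray_in between -0.075 and 0.075 m and y of dieW_mid in the frame of tray_in between -0.035 and 0.035 m and value of joint cam above 0.66 rad and distance between key_tip and stand_floor below 0.015 m and angle between key_handle's own z axis and vertical below 0.2 rad and linear speed of key below 0.05 m/s); the robot touches nothing.
It fails at once if another thing on the bench is moved more than 5 cm (distance of any of pliers, hammer, ringmandrel, fluxjar, blank, file, mandrel from where it was at the start of the episode above 0.05 m).
It fails at once if the clamp knob is turned by the fingers instead of the key (contact force between cam and the fingers above 2 N and (velocity of joint cam above 0.2 rad/s or velocity of joint cam below -0.2 rad/s)).
Of dieA, dieB, dieC only 2 to 3 are there at a start; the rules pass over those that are not, and their reading is None.
Of dieU, dieV, dieW only 1 to 2 are there at a start; the rules pass over those that are not, and their reading is None.
At some moment in a run one of dieA, dieB, dieC may be knocked a few centimetres aside while the robot is not near it.
It also fails if it takes over 210 s, if anything falls off the work surface, if the arm or the gripper's body presses on something with over 40 N, if the wrist force passes 120 N, or if a joint passes its speed limit or range.

## Working session

There is one attempt and no reset: what is moved stays moved. The work goes in short steps, Python scripts to look and compute and a shell command to move; the robot and the scene stay as the last step left them, time stands still between calls to the robot, and variables do not carry over. Pictures are saved under pics/ and viewed, about 12 in all and at most 16, crops included, and the job is handed in when it is done.

```bash
mkdir -p pics; ls; python3 - <<'E'
from workcell import *
import cv2,numpy as np
s=state();print({k:np.round(v,3).tolist() for k,v in s.items()})
for n in ["scene","top","wrist"]:
    im=get_image(n);cv2.imwrite(f"pics/{n}0.png",im[:,:,::-1]);c=get_calibration(n)
    print(n,{k:np.round(v,4).tolist() if not isinstance(v,str) else v for k,v in c.items()})
E
```

```text
pics
{'time_s': 0.0, 'joint_positions': [1.083, 0.265, 1.605, 0.0, 1.274, -0.037], 'dq': [-0.001, 0.0, -0.001, 0.001, -0.0, -0.001], 'joint_efforts': [-0.001, -50.21, -35.688, 0.073, 0.029, -0.0], 'tool_pos': [0.294, 0.607, 0.237], 'tool_rot': [[-0.9, 0.436, -0.001], [0.436, 0.9, -0.002], [0.0, -0.002, -1.0]], 'contact_force': [-0.08, 1.324, 0.13], 'torque': [0.009, 0.0, -0.054], 'grip_width': 1.003}
scene {'fov_y': 49.4734, 'cx': 279.2688, 'cy': 210.8402, 'R': [[0.5281, 0.8491, -0.0147], [0.6517, -0.4163, -0.634], [-0.5444, 0.3252, -0.7732]], 't': [-0.3594, -0.2882, 1.471]}
top {'fov_y': 54.3115, 'cx': 283.725, 'cy': 208.9729, 'R': [[-0.0128, -0.9999, 0.0032], [-0.985, 0.012, -0.1723], [0.1723, -0.0054, -0.985]], 't': [0.0998, 0.5892, 0.9814]}
wrist {'fov_y': 66.0453, 'cx': 278.9182, 'cy': 212.7616, 'T_tool_cam': [[0.0002, -0.9468, -0.3218, 0.0854], [1.0, 0.0003, -0.0001, -0.0004], [0.0002, -0.3218, 0.9468, -0.1473], [0.0, 0.0, 0.0, 1.0]]}
```

View pics/top0.png

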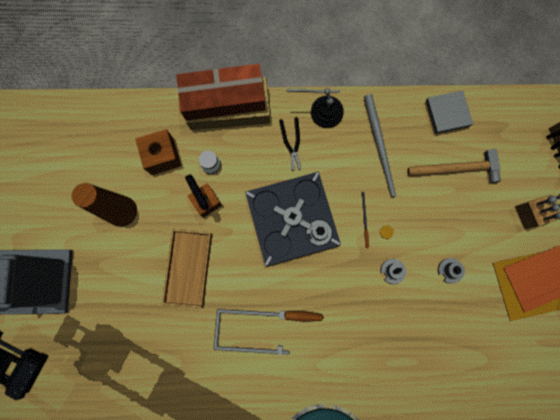

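View pics/scene0.png

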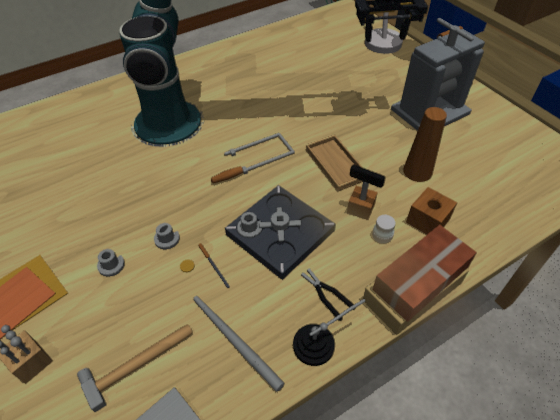

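```bash
cat > h.py <<'E'
from workcell import *
import cv2,numpy as np
def cam(n,s=None):
    c=get_calibration(n);f=210/np.tan(np.radians(c["fov_y"]/2))
    K=np.array([[f,0,c["cx"]],[0,f,c["cy"]],[0,0,1]])
    if n=="wrist":
        s=s or state();T=np.eye(4);T[:3,:3]=s["tool_rot"];T[:3,3]=s["tool_pos"]
        W=T@np.array(c["T_tool_cam"]);R=W[:3,:3].T;t=-R@W[:3,3]
    else:R,t=np.array(c["R"]),np.array(c["t"])
    return K,R,t
def ray(C,uv,z):
    K,R,t=C;uv=np.atleast_2d(np.float64(uv));d=np.c_[uv,np.ones(len(uv))]@np.linalg.inv(K).T@R
    o=-R.T@t;return o+d*((z-o[2])/d[:,2])[:,None]
def proj(C,X):
    K,R,t=C;p=(np.atleast_2d(X)@R.T+t)@K.T;return p[:,:2]/p[:,2:]
def snap(n,name=None,crop=None,k=1):
    s=state();im=get_image(n)[:,:,::-1].copy()
    if name:
        o=im if crop is None else im[crop[1]:crop[3],crop[0]:crop[2]]
        cv2.imwrite(f"pics/{name}.png",cv2.resize(o,None,fx=k,fy=k,interpolation=cv2.INTER_CUBIC))
    return im,cam(n,s)
E
python3 - <<'E'
from h import *
C=cam("top");S=cam("scene")
print("top block",ray(C,[292.5,217],.03)[0],"knob",ray(C,[292,215],.06)[0],ray(S,[280,219],.06)[0])
print("corners",ray(C,[[246,190],[319,173],[341,243],[266,266]],.03).round(3).tolist())
for n,a,b in [("dieA",[397,268],[165,231]),("die2",[452,267],[107,257]),("dieU",[319,230],[249,220])]:print(n,ray(C,a,.046 if n!="dieU" else .066)[0].round(3),ray(S,b,.046 if n!="dieU" else .066)[0].round(3))
print("stand/key",ray(C,[195,186],.14)[0],ray(S,[367,175],.14)[0])
print("tray",ray(C,[[177,231],[212,234],[201,307],[165,304]],.022).round(3).tolist())
im,_=snap("top");cv2.imwrite("pics/t1.png",cv2.resize(im[160:320,150:350],None,fx=4,fy=4,interpolation=2)[:600])
E
```

```text
top block [0.57294253 0.07013473 0.03      ] knob [0.57336767 0.07210557 0.06      ] [0.57549669 0.06850447 0.06      ]
corners [[0.645, 0.19, 0.03], [0.688, -0.001, 0.03], [0.505, -0.052, 0.03], [0.449, 0.139, 0.03]]
dieA [ 0.44  -0.186  0.046] [ 0.444 -0.187  0.046]
die2 [ 0.44  -0.322  0.046] [ 0.442 -0.334  0.046]
dieU [0.534 0.006 0.066] [ 0.541 -0.     0.066]
stand/key [0.63154245 0.29829736 0.14      ] [0.62783536 0.28784936 0.14      ]
tray [[0.541, 0.367, 0.022], [0.533, 0.277, 0.022], [0.35, 0.301, 0.022], [0.359, 0.391, 0.022]]
```

View pics/t1.png

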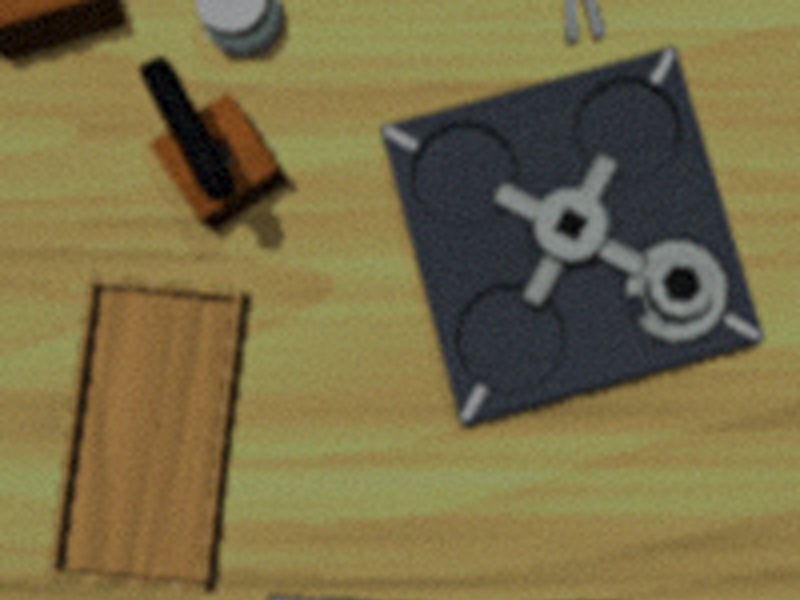

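```bash
cat >> h.py <<'E'
from scipy.spatial.transform import Rotation as Ro
def go(x,y,z,yaw=None,s=None,half=True):
    "tool-frame shift (mm) and turn (deg) to reach TCP xyz, tool y at world angle yaw (mod 180)"
    s=s or state();R=np.array(s["tool_rot"]);p=np.array(s["tool_pos"])
    cur=np.degrees(np.arctan2(R[1,1],R[0,1]));yaw=cur if yaw is None else yaw
    if half: yaw=cur+(yaw-cur+90)%180-90
    a=np.radians(yaw);yy=np.array([np.cos(a),np.sin(a),0]);zz=np.array([0,0,-1.]);Rt=np.c_[np.cross(yy,zz),yy,zz]
    print("shift mm",(R.T@(np.array([x,y,z])-p)*1000).round(1),"turn",Ro.from_matrix(R.T@Rt).as_rotvec(degrees=True).round(2),"| yaw",cur.round(1),"->",round(yaw,1),"pos",p.round(4),"q6",round(s["joint_positions"][5],2),"grip",round(s["grip_width"]*88.1,1),"F",np.round(s["contact_force"],1),"t",round(s["time_s"],1))
E
python3 - <<'E'
from h import *
C=cam("top")
e=ray(C,[[188.7,177.5],[204.5,206]],.144);d=e[1]-e[0];print(e,np.degrees(np.arctan2(d[1],d[0])),np.linalg.norm(d))
a=np.degrees(np.arctan2(d[1],d[0]))
go(.63,.293,.30,a+90)
E
```

```text
[[0.65100297 0.31253802 0.144     ]
 [0.5833139  0.27451855 0.144     ]] -150.6780319043597 0.07763561779122376
shift mm [-439.4 -136.4  -61.9] turn [-7.000e-02 -4.000e-02 -5.515e+01] | yaw 64.2 -> 119.3 pos [0.2939 0.6072 0.2379] q6 -0.04 grip 88.4 F [-0.2 -0.6  0.1] t 0.2
```

```bash
python3 -m handwheel '{"xyz":[[-40,-10,-20],[-80,-25,-60],[-125,-38,-62],[-170,-52,-62],[-215,-66,-62]],"angular":[[0,0,-6],[0,0,-12],[0,0,-18],[0,0,-24],[0,0,-30]],"fingers":[0.0881,0.0881,0.0881,0.0881,0.0881]}' | head -c 600
```

```text
time_s: 0.7
tool_pos: [0.4625, 0.4543, 0.3423]
tool_rot: [[-0.997, -0.078, 0.001], [-0.078, 0.997, 0.001], [-0.001, 0.001, -1.0]]
contact_force: [0.1, 0.3, 0.8]
grip_width: 1.0
```

I typed millimetres where metres were due. The per-row limit held it to safe travel, and from here on the rows are in metres.

```bash
sed -i 's/print("shift mm",(R.T@(np.array(\[x,y,z\])-p)\*1000).round(1)/print("shift m",(R.T@(np.array([x,y,z])-p)).round(4)/' h.py; python3 -c "
from h import *
go(.625,.293,.30,119.3)"
```

```text
shift m [-0.1494 -0.1735  0.0423] turn [  0.04   0.08 -24.84] | yaw 94.5 -> 119.3 pos [0.4625 0.4543 0.3423] q6 -0.91 grip 88.1 F [0.1 0.3 0.8] t 0.7
```

```bash
python3 -m handwheel '{"xyz":[[-0.03,-0.035,0.008],[-0.06,-0.07,0.016],[-0.09,-0.105,0.024],[-0.12,-0.14,0.034],[-0.149,-0.173,0.042]],"angular":[[0,0,-5],[0,0,-10],[0,0,-15],[0,0,-20],[0,0,-24.8]],"fingers":[0.0881,0.0881,0.0881,0.0881,0.0881]}' >/dev/null; python3 -m handwheel '{"xyz":[[0,0,0],[0,0,0]],"angular":[[0,0,0],[0,0,0]],"fingers":[0.0881,0.0881]}'; python3 - <<'E'
from h import *
snap("wrist","w1")
E
```

```text
time_s: 1.4
tool_pos: [0.6229, 0.2925, 0.2978]
tool_rot: [[-0.876, -0.482, -0.002], [-0.482, 0.876, -0.0], [0.002, 0.001, -1.0]]
contact_force: [0.1, 0.7, -0.1]
grip_width: 0.999
```

View pics/w1.png

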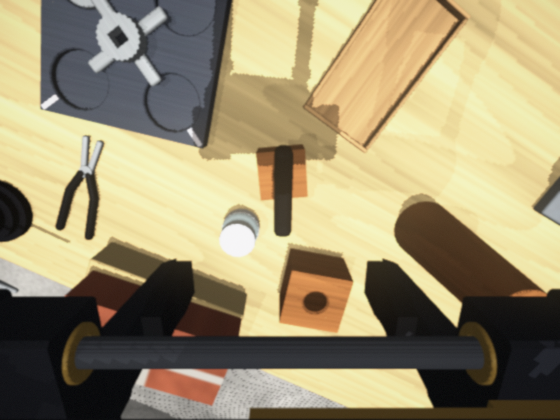

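```bash
python3 - <<'E'
from h import *
im=cv2.imread("pics/w1.png");C=cam("wrist")
m=(im.max(2)<60).astype(np.uint8);m[:, :255]=0;m[:,310:]=0;m[:140]=0;m[240:]=0
n,l,st,ce=cv2.connectedComponentsWithStats(m);i=1+st[1:,4].argmax();pts=np.argwhere(l==i)[:,::-1].astype(np.float32)
b=cv2.boxPoints(cv2.minAreaRect(pts));print(b.tolist())
X=ray(C,b,.144);print(X.round(4).tolist(),X.mean(0))
e=X[[1,0]] ; L=[(np.linalg.norm(X[i]-X[(i+1)%4]),np.degrees(np.arctan2(*(X[i]-X[(i+1)%4])[1::-1]))) for i in range(4)];print(L)
# stand top at z=.05 corners
print("stand",ray(C,[[257,150],[305,146],[308,196],[262,199]],.05).round(4).tolist())
# knob recess
print("knob",ray(C,[121,37],.06))
E
```

```text
[[275.0, 146.0], [291.0, 146.0], [291.0, 194.0], [275.0, 194.0]]
[[0.5818, 0.2683, 0.144], [0.5747, 0.2812, 0.144], [0.6146, 0.3039, 0.144], [0.622, 0.2903, 0.144]] [0.59829288 0.28593292 0.144     ]
[(np.float64(0.014749723265219493), np.float64(-61.10607630992954)), (np.float64(0.045826021924505474), np.float64(-150.4099102724798)), (np.float64(0.015478497216174641), np.float64(118.88400778569581)), (np.float64(0.04582028324970972), np.float64(28.67886726446345))]
stand [[0.6073, 0.2562, 0.05], [0.575, 0.3048, 0.05], [0.6273, 0.3399, 0.05], [0.659, 0.2905, 0.05]]
knob [[0.57015497 0.07416617 0.06      ]]
```

```bash
python3 -c "
from h import *
go(.6177,.2965,.109,118.9)"
```

```text
shift m [0.0025 0.0046 0.1894] turn [ 0.05 -0.05 -0.01] | yaw 118.9 -> 118.9 pos [0.6223 0.2937 0.2984] q6 -1.67 grip 88.1 F [0.9 0.4 0.9] t 1.4
```

```bash
python3 -m handwheel '{"xyz":[[0.002,0.003,0.045],[0.002,0.004,0.09],[0.002,0.004,0.135],[0.002,0.004,0.17],[0.002,0.004,0.189]],"angular":[[0,0,0],[0,0,0],[0,0,0],[0,0,0],[0,0,0]],"fingers":[0.0881,0.0881,0.0881,0.0881,0.0881]}'; python3 -m handwheel '{"xyz":[[0,0,0],[0,0,0],[0,0,0],[0,0,0],[0,0,0]],"angular":[[0,0,0],[0,0,0],[0,0,0],[0,0,0],[0,0,0]],"fingers":[0.06,0.03,0.01,0.01,0.01]}'; python3 - <<'E'
from h import *
go(.6177,.2965,.25,118.9)
snap("wrist","w2")
E
```

```text
time_s: 1.95
tool_pos: [0.6154, 0.2971, 0.1061]
tool_rot: [[-0.874, -0.486, -0.005], [-0.486, 0.874, -0.002], [0.005, 0.001, -1.0]]
contact_force: [1.1, -1.0, -0.3]
grip_width: 1.0
time_s: 2.45
tool_pos: [0.6199, 0.2967, 0.1118]
tool_rot: [[-0.875, -0.484, 0.003], [-0.484, 0.875, 0.001], [-0.003, -0.0, -1.0]]
contact_force: [1.0, 0.4, 0.1]
grip_width: 0.573
shift m [ 0.0016  0.0008 -0.1382] turn [-0.02  0.17  0.07] | yaw 119.0 -> 118.9 pos [0.6199 0.2967 0.1118] q6 -1.67 grip 50.5 F [1.  0.4 0.1] t 2.5
```

View pics/w2.png

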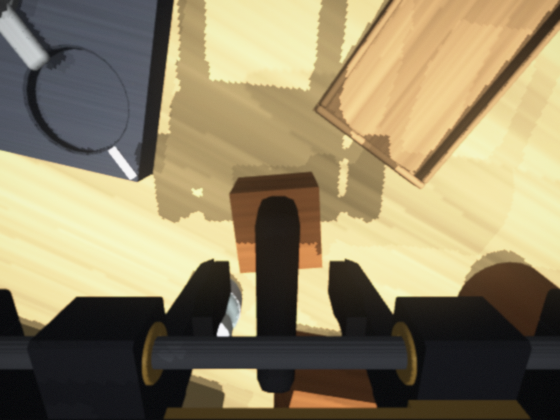

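```bash
python3 -m handwheel '{"xyz":[[0,0,0],[0,0,0],[0,0,0],[0,0,0],[0,0,0]],"angular":[[0,0,0],[0,0,0],[0,0,0],[0,0,0],[0,0,0]],"fingers":[0.01,0.01,0.01,0.01,0.01]}' ; python3 -m handwheel '{"xyz":[[0,0,-0.03],[0,0,-0.06],[0,0,-0.08],[0,0,-0.08],[0,0,-0.08]],"angular":[[0,0,0],[0,0,0],[0,0,0],[0,0,0],[0,0,0]],"fingers":[0.01,0.01,0.01,0.01,0.01]}';  python3 - <<'E'
from h import *
for i in range(3): snap("top") if i==0 else 0; go(.5735,.07,.245,59)
snap("scene","s2",(200,100,480,310),2.8)
E
```

```text
time_s: 3.0
tool_pos: [0.6189, 0.2959, 0.1097]
tool_rot: [[-0.875, -0.484, -0.0], [-0.484, 0.875, -0.0], [0.0, -0.0, -1.0]]
contact_force: [1.4, -0.7, 0.1]
grip_width: 0.198
time_s: 3.5
tool_pos: [0.6186, 0.2961, 0.1892]
tool_rot: [[-0.875, -0.484, -0.0], [-0.484, 0.875, -0.0], [0.0, 0.0, -1.0]]
contact_force: [0.5, -1.3, -2.6]
grip_width: 0.203
shift m [ 0.1483 -0.176  -0.0567] turn [-0.06 -0.15 59.97] | yaw 119.0 -> 59.0 pos [0.6179 0.2958 0.1879] q6 -1.67 grip 17.8 F [-0.1 -0.1 -2.6] t 3.5
shift m [ 0.1483 -0.176  -0.0567] turn [-0.06 -0.15 59.97] | yaw 119.0 -> 59.0 pos [0.6179 0.2958 0.1879] q6 -1.67 grip 17.8 F [-0.1 -0.1 -2.6] t 3.5
shift m [ 0.1483 -0.176  -0.0567] turn [-0.06 -0.15 59.97] | yaw 119.0 -> 59.0 pos [0.6179 0.2958 0.1879] q6 -1.67 grip 17.8 F [-0.1 -0.1 -2.6] t 3.5
```

View pics/s2.png

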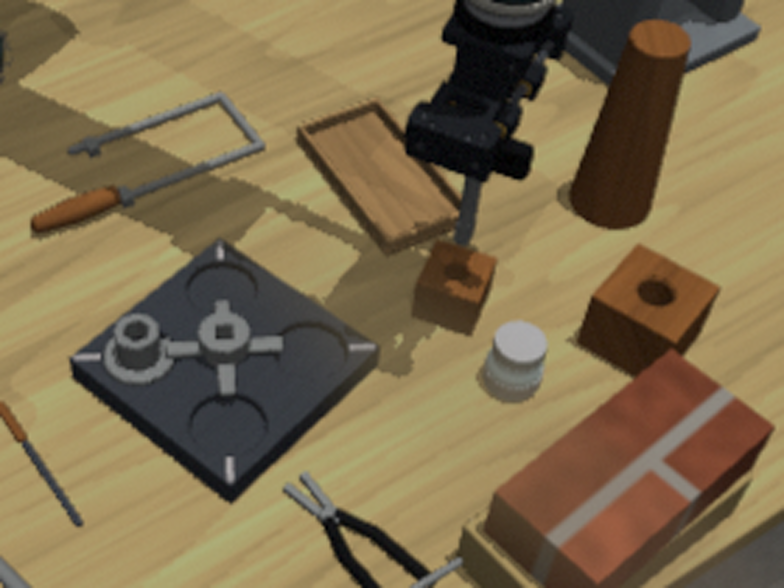

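```bash
python3 -c "
from h import *
go(.53,.096,.21,59)"
```

```text
shift m [ 0.1734 -0.1323 -0.0221] turn [-0.09 -0.21 59.97] | yaw 119.0 -> 59.0 pos [0.6175 0.2957 0.1873] q6 -1.67 grip 17.9 F [-0.8  0.1 -2.8] t 3.6
```

```bash
python3 -m handwheel '{"xyz":[[0.02,-0.015,-0.012],[0.042,-0.032,-0.022],[0.065,-0.05,-0.022],[0.087,-0.066,-0.022],[0.11,-0.084,-0.022]],"angular":[[0,0,7],[0,0,14],[0,0,21],[0,0,28],[0,0,35]],"fingers":[0.01,0.01,0.01,0.01,0.01]}' >/dev/null; python3 -c "
from h import *
go(.53,.096,.21,59)"
```

```text
shift m [ 0.0234 -0.0753 -0.0003] turn [-0.11 -0.18 24.7 ] | yaw 83.7 -> 59.0 pos [0.5616 0.1683 0.2095] q6 -1.21 grip 17.9 F [ 0.1 -1.  -2.2] t 4.1
```

```bash
python3 -m handwheel '{"xyz":[[0.006,-0.019,0],[0.012,-0.038,0],[0.018,-0.057,0],[0.023,-0.075,0],[0.023,-0.075,0]],"angular":[[0,0,6],[0,0,12],[0,0,18],[0,0,24.7],[0,0,24.7]],"fingers":[0.01,0.01,0.01,0.01,0.01]}' ; python3 -c "
from h import *
go(.53,.096,.21,59)
snap('wrist','w3')"
```

```text
time_s: 4.6
tool_pos: [0.5305, 0.0954, 0.2097]
tool_rot: [[-0.858, 0.513, -0.004], [0.513, 0.858, -0.001], [0.003, -0.003, -1.0]]
contact_force: [-0.6, 0.6, -2.5]
grip_width: 0.205
shift m [ 0.0008  0.0002 -0.0003] turn [-0.18 -0.17  0.1 ] | yaw 59.1 -> 59.0 pos [0.5305 0.0954 0.2097] q6 -0.9 grip 18.0 F [-0.6  0.6 -2.5] t 4.6
```

View pics/w3.png

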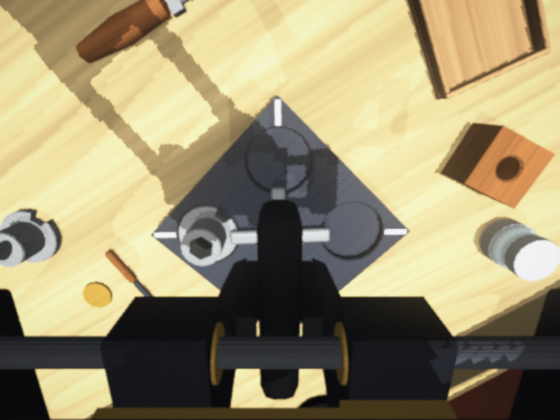

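```bash
python3 - <<'E'
from h import *
C=cam("wrist")
X=ray(C,[[152,235],[408,231.5],[278,97]],.03);print(X.round(4).tolist())
c=(X[0]+X[1])/2;d=X[1]-X[0];print("centre",c,np.linalg.norm(d),np.degrees(np.arctan2(d[1],d[0])), "top-diag",np.linalg.norm(X[2]-c))
c2=c;A=ray(C,[[230,237.5],[330,236.5],[330,230],[330,242]],.0415);print("arms",A.round(4).tolist(),A[:2].mean(0),np.linalg.norm(A[0]-A[1]))
print(proj(C,[*c[:2],.06]))
E
```

```text
[[0.5039, -0.05, 0.03], [0.6431, 0.1928, 0.03], [0.4521, 0.1416, 0.03]]
centre [0.57352938 0.07138015 0.03      ] 0.27992529937070754 60.17126782408713 top-diag 0.14027873997086554
arms [[0.5468, 0.026, 0.0415], [0.5998, 0.1177, 0.0415], [0.5933, 0.1212, 0.0415], [0.6055, 0.1148, 0.0415]] [0.57332002 0.07187011 0.0415    ] 0.10592488703936895
[[279.66549015 244.5840614 ]]
```

```bash
python3 - <<'E'
from h import *
C=cam("wrist");s=state();R=np.array(s["tool_rot"]);p=np.array(s["tool_pos"])
for z in (.017,-.017): print(proj(C,[p+R@np.array([x,0,-.019-z]) for x in (-.045,.045)]).round(1).tolist())
im=cv2.imread("pics/w3.png")
print(im[190:215,279].max(1).tolist(), im[385:405,279].max(1).tolist())
S,_=snap("scene")
SC=cam("scene")
print("scene pts", proj(SC,[p+R@np.array([0,0,-.019]),p+R@np.array([0,0,.098]),p+R@[0,0,0]]).round(1).tolist())
cv2.imwrite("pics/s3.png",cv2.resize(S[130:260,200:340],None,fx=4,fy=4,interpolation=2))
go(.5735,.0715,.17,59.3)
E
```

```text
[[279.9, 404.8], [280.2, 219.3]]
[[279.7, 350.7], [280.0, 194.4]]
[125, 132, 135, 134, 135, 135, 137, 133, 123, 84, 42, 24, 21, 20, 21, 20, 19, 20, 22, 20, 21, 20, 21, 19, 21] [28, 29, 27, 28, 29, 28, 28, 28, 29, 28, 28, 27, 25, 78, 169, 222, 233, 238, 239, 240]
scene pts [[279.2, 154.8], [279.8, 189.3], [279.3, 160.8]]
shift m [-0.0489 -0.0008  0.0403] turn [-0.05 -0.11  0.03] | yaw 59.3 -> 59.3 pos [0.5319 0.0971 0.2104] q6 -0.9 grip 17.6 F [-0.7 -0.9 -2.4] t 4.7
```

View pics/s3.png

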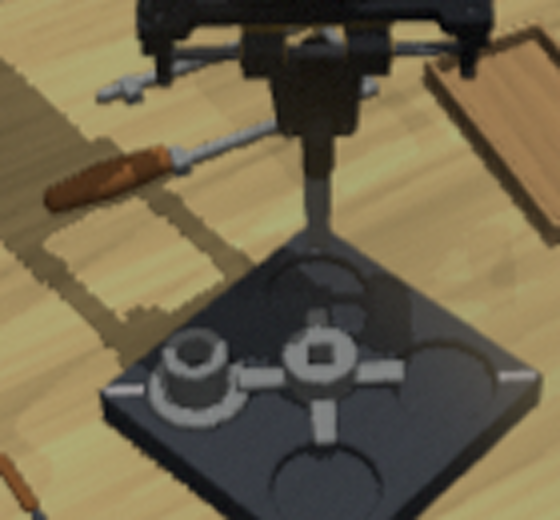

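```bash
python3 -m handwheel '{"xyz":[[-0.025,0,0],[-0.049,-0.001,0],[-0.049,-0.001,0.02],[-0.049,-0.001,0.035],[-0.049,-0.001,0.035]],"angular":[[0,0,0],[0,0,0],[0,0,0],[0,0,0],[0,0,0]],"fingers":[0.01,0.01,0.01,0.01,0.01]}' ; python3 - <<'E'
from h import *
go(.5735,.0715,.15,59.3)
S,SC=snap('scene');s=state();R=np.array(s["tool_rot"]);p=np.array(s["tool_pos"])
print("scene tip", proj(SC,[p+R@np.array([0,0,.098]),[.5735,.0715,.06]]).round(1).tolist())
cv2.imwrite("pics/s4.png",cv2.resize(S[150:250,220:340],None,fx=6,fy=6,interpolation=2))
E
```

```text
time_s: 5.2
tool_pos: [0.5716, 0.0718, 0.1728]
tool_rot: [[-0.86, 0.51, -0.007], [0.51, 0.86, -0.0], [0.006, -0.004, -1.0]]
contact_force: [-0.6, 0.3, -2.4]
grip_width: 0.206
shift m [-0.0019  0.0008  0.0228] turn [-0.23 -0.35  0.06] | yaw 59.4 -> 59.3 pos [0.5716 0.0718 0.1728] q6 -0.95 grip 18.2 F [-0.6  0.3 -2.4] t 5.2
scene tip [[280.3, 213.3], [280.6, 218.0]]
```

View pics/s4.png

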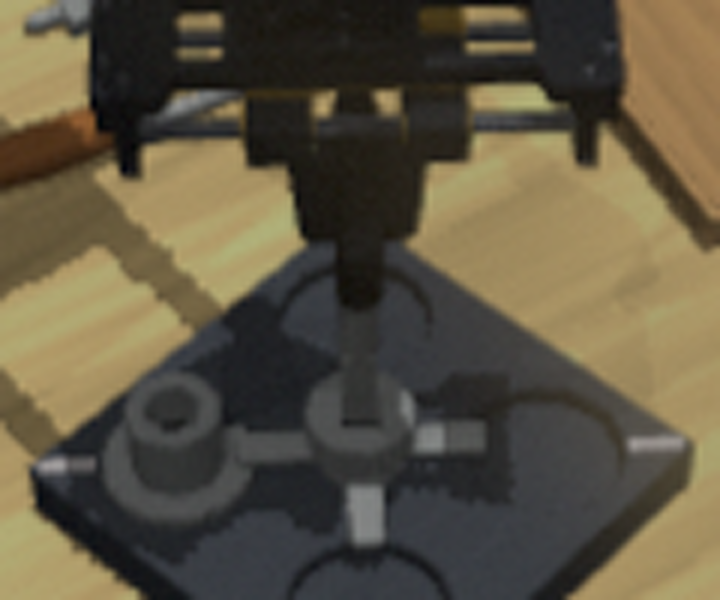

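```bash
python3 - <<'E'
from h import *
s=state();R=np.array(s["tool_rot"]);p=np.array(s["tool_pos"]);SC=cam("scene")
f=lambda v:(proj(SC,p+R@np.array(v))[0]-[220,150])*6
for n,v in dict(tip=[0,0,.098],nearEndBot=[-.045,0,-.002],nearEndTop=[-.045,0,-.036],ctrBot=[0,0,-.002],tcp=[0,0,0]).items(): print(n,f(v).round(0))
print("knob",((proj(SC,[.5735,.0715,.06])-[220,150])*6).round(0), "floor",((proj(SC,[.5735,.0715,.0415])-[220,150])*6).round(0))
# hub top outline, dieU top, block corners
print("corner L,R",((proj(SC,[[.5039,-.05,.03],[.6431,.1928,.03]])-[220,150])*6).round(0))
E
```

```text
tip [362. 380.]
nearEndBot [362. 306.]
nearEndTop [361. 245.]
ctrBot [359. 216.]
tcp [359. 220.]
knob [[364. 408.]] floor [[364. 435.]]
corner L,R [[ 34. 464.]
 [694. 440.]]
```

```bash
python3 -m handwheel '{"xyz":[[-0.001,0.0005,0.004],[-0.001,0.0005,0.009],[-0.001,0.0005,0.014],[-0.001,0.0005,0.018],[-0.001,0.0005,0.018]],"angular":[[0,0,0],[0,0,0],[0,0,0],[0,0,0],[0,0,0]],"fingers":[0.01,0.01,0.01,0.01,0.01]}' ; python3 - <<'E'
from h import *
go(.5735,.0715,.142,59.3)
S,SC=snap('scene');s=state();R=np.array(s["tool_rot"]);p=np.array(s["tool_pos"])
cv2.imwrite("pics/s5.png",cv2.resize(S[150:250,220:340],None,fx=6,fy=6,interpolation=2))
E
```

```text
time_s: 5.75
tool_pos: [0.5755, 0.0713, 0.1592]
tool_rot: [[-0.86, 0.511, 0.001], [0.511, 0.86, 0.0], [-0.001, 0.0, -1.0]]
contact_force: [0.1, 0.7, 0.6]
grip_width: 0.203
shift m [ 0.0019 -0.0009  0.0172] turn [ 0.02  0.03 -0.03] | yaw 59.3 -> 59.3 pos [0.5755 0.0713 0.1592] q6 -0.95 grip 17.9 F [0.1 0.7 0.6] t 5.8
```

View pics/s5.png

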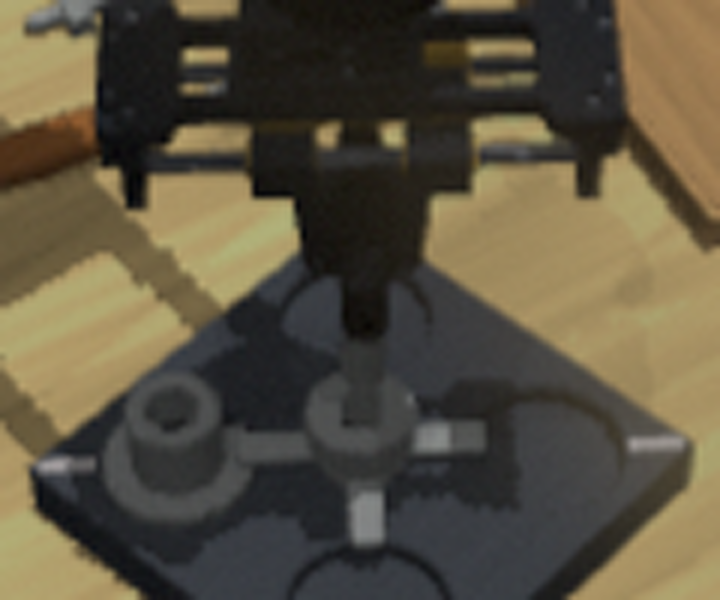

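```bash
for i in 1 2 3; do python3 -m handwheel '{"xyz":[[0,0,0]],"angular":[[0,0,0]],"fingers":[0.01]}' | grep -E "pos|force";done
```

```text
tool_pos: [0.5755, 0.0713, 0.1593]
contact_force: [-0.8, 0.5, 0.3]
tool_pos: [0.5755, 0.0713, 0.1593]
contact_force: [-0.4, -1.0, 1.9]
tool_pos: [0.5756, 0.0713, 0.1592]
contact_force: [-0.5, 0.1, 2.7]
```

```bash
python3 -m handwheel '{"xyz":[[0.0,0,-0.003],[0.003,0,-0.003],[0.003,0,0.001],[0.003,0,0.003],[0.003,0,0.003]],"angular":[[0,0,0],[0,0,0],[0,0,0],[0,0,0],[0,0,0]],"fingers":[0.01,0.01,0.01,0.01,0.01]}' ; python3 - <<'E'
from h import *
go(.5735,.0715,.142,59.3)
E
```

```text
time_s: 6.6
tool_pos: [0.572, 0.0727, 0.1548]
tool_rot: [[-0.86, 0.511, -0.002], [0.511, 0.86, -0.0], [0.001, -0.001, -1.0]]
contact_force: [-0.3, 0.0, -1.7]
grip_width: 0.197
shift m [-0.0019 -0.0003  0.0128] turn [-0.06 -0.08 -0.02] | yaw 59.3 -> 59.3 pos [0.572  0.0727 0.1548] q6 -0.95 grip 17.3 F [-0.3  0.  -1.7] t 6.6
```

```bash
python3 -m handwheel '{"xyz":[[0.0,0,0.003],[0,0,0.006],[0,0,0.009],[0,0,0.0105],[0,0,0.0105]],"angular":[[0,0,0],[0,0,0],[0,0,0],[0,0,0],[0,0,0]],"fingers":[0.01,0.01,0.01,0.01,0.01]}' ; python3 - <<'E'
from h import *
go(.5735,.0715,.142,59.3)
E
```

```text
time_s: 7.1
tool_pos: [0.5723, 0.0727, 0.1447]
tool_rot: [[-0.86, 0.511, -0.001], [0.511, 0.86, -0.0], [0.001, -0.001, -1.0]]
contact_force: [-1.1, -0.2, -2.6]
grip_width: 0.203
shift m [-0.0016 -0.0005  0.0027] turn [-0.03 -0.04 -0.03] | yaw 59.3 -> 59.3 pos [0.5723 0.0727 0.1447] q6 -0.95 grip 17.8 F [-1.1 -0.2 -2.6] t 7.1
```

```bash
python3 -m handwheel '{"xyz":[[0,0,0.002],[0,0,0.002],[0,0,0.002],[0,0,0.002],[0,0,0.002]],"angular":[[0,0,-5],[0,0,-10],[0,0,-16],[0,0,-22],[0,0,-28]],"fingers":[0.01,0.01,0.01,0.01,0.01]}' ;python3 -m handwheel '{"xyz":[[0,0,0],[0,0,0],[0,0,0],[0,0,0],[0,0,0]],"angular":[[0,0,-6],[0,0,-12],[0,0,-17],[0,0,-20],[0,0,-20]],"fingers":[0.01,0.01,0.01,0.01,0.01]}' ; python3 - <<'E'
from h import *
go(.5735,.0715,.142,105)
print(np.round(state()["torque"],2))
snap('scene','s6',(200,130,360,260),5)
E
```

```text
time_s: 7.6
tool_pos: [0.5715, 0.0719, 0.1428]
tool_rot: [[-0.999, 0.044, -0.003], [0.044, 0.999, -0.002], [0.003, -0.002, -1.0]]
contact_force: [-2.8, -2.2, -0.6]
grip_width: 0.201
time_s: 8.1
tool_pos: [0.5718, 0.0717, 0.1429]
tool_rot: [[-0.955, -0.297, -0.002], [-0.297, 0.955, -0.002], [0.003, -0.001, -1.0]]
contact_force: [-2.9, -4.7, -2.2]
grip_width: 0.199
shift m [-0.0016 -0.0007  0.0009] turn [-0.07 -0.15  2.27] | yaw 107.3 -> 105.0 pos [0.5718 0.0717 0.1429] q6 -1.79 grip 17.6 F [-2.9 -4.7 -2.2] t 8.1
[-0.87  0.58 -0.19]
```

View pics/s6.png

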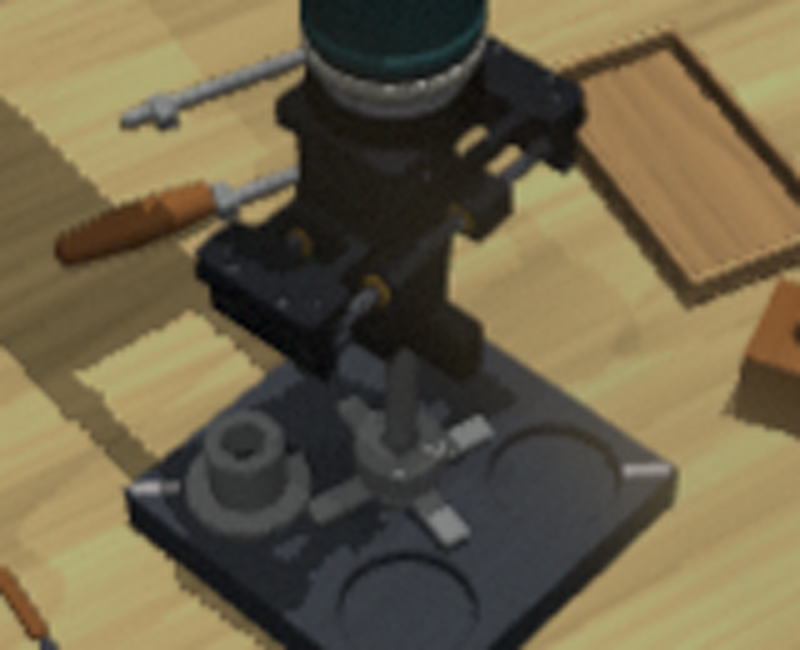

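```bash
python3 -m handwheel '{"xyz":[[0,0,0],[0,0,0],[0,0,0],[0,0,0],[0,0,0]],"angular":[[0,0,-3],[0,0,-6],[0,0,-6],[0,0,-6],[0,0,-6]],"fingers":[0.01,0.01,0.01,0.01,0.01]}' ; python3 - <<'E'
from h import *
go(.6185,.2963,.21,119)
print(np.round(state()["torque"],2))
im,_=snap("top","tt")
E
```

```text
time_s: 8.65
tool_pos: [0.5724, 0.0722, 0.1429]
tool_rot: [[-0.919, -0.393, -0.001], [-0.393, 0.919, -0.001], [0.001, -0.001, -1.0]]
contact_force: [-1.8, -4.5, -3.5]
grip_width: 0.206
shift m [-0.1304  0.1878 -0.0673] turn [-0.03 -0.06 -5.83] | yaw 113.2 -> 119.0 pos [0.5724 0.0722 0.1429] q6 -1.89 grip 18.2 F [-1.8 -4.5 -3.5] t 8.7
[-1.09  0.5  -0.21]
```

```bash
python3 -m handwheel '{"xyz":[[0,0,0],[0,0,0],[0,0,0],[0,0,0],[0,0,-0.01]],"angular":[[0,0,-3],[0,0,-3],[0,0,-3],[0,0,5],[0,0,5]],"fingers":[0.01,0.01,0.01,0.01,0.01]}' ; python3 -m handwheel '{"xyz":[[0,0,-0.015],[0,0,-0.03],[0,0,-0.05],[0,0,-0.05],[0,0,-0.05]],"angular":[[0,0,0],[0,0,0],[0,0,0],[0,0,0],[0,0,0]],"fingers":[0.01,0.01,0.01,0.01,0.01]}'; python3 - <<'E'
from h import *
go(.6185,.2963,.21,119)
print(np.round(state()["torque"],2))
E
```

```text
time_s: 9.2
tool_pos: [0.5722, 0.0727, 0.1521]
tool_rot: [[-0.95, -0.312, -0.001], [-0.312, 0.95, -0.0], [0.001, 0.0, -1.0]]
contact_force: [0.7, -3.0, -3.6]
grip_width: 0.203
time_s: 9.7
tool_pos: [0.5738, 0.0733, 0.2052]
tool_rot: [[-0.949, -0.314, 0.004], [-0.314, 0.949, 0.001], [-0.004, -0.0, -1.0]]
contact_force: [-0.6, 0.5, -1.7]
grip_width: 0.203
shift m [-0.1125  0.1977 -0.0044] turn [ -0.04   0.22 -10.69] | yaw 108.3 -> 119.0 pos [0.5738 0.0733 0.2052] q6 -1.81 grip 17.9 F [-0.6  0.5 -1.7] t 9.7
[ 0.12  0.03 -0.04]
```

```bash
python3 -m handwheel '{"xyz":[[-0.022,0.039,0],[-0.044,0.078,0],[-0.067,0.118,0],[-0.09,0.158,0],[-0.112,0.198,0]],"angular":[[0,0,-2],[0,0,-4],[0,0,-6],[0,0,-8],[0,0,-10.7]],"fingers":[0.01,0.01,0.01,0.01,0.01]}' >/dev/null; python3 -m handwheel '{"xyz":[[0,0,0],[0,0,0],[0,0,0]],"angular":[[0,0,0],[0,0,0],[0,0,0]],"fingers":[0.01,0.01,0.01]}'; python3 - <<'E'
from h import *
go(.6185,.2963,.11,119)
im,C=snap("wrist","w7")
E
```

```text
time_s: 10.5
tool_pos: [0.6163, 0.2949, 0.2022]
tool_rot: [[-0.875, -0.484, -0.002], [-0.484, 0.875, -0.001], [0.002, -0.0, -1.0]]
contact_force: [-0.5, -0.3, -2.1]
grip_width: 0.202
shift m [-0.0028  0.0002  0.0922] turn [-0.01 -0.12 -0.05] | yaw 119.0 -> 119.0 pos [0.6163 0.2949 0.2022] q6 -1.67 grip 17.8 F [-0.5 -0.3 -2.1] t 10.5
```

```bash
python3 -m handwheel '{"xyz":[[-0.002,0,0.02],[-0.0025,0,0.04],[-0.0025,0,0.05],[-0.0025,0,0.055],[-0.0025,0,0.058]],"angular":[[0,0,0],[0,0,0],[0,0,0],[0,0,0],[0,0,0]],"fingers":[0.01,0.01,0.01,0.01,0.01]}' |grep -E "pos|force"; python3 -m handwheel '{"xyz":[[0,0,0.008],[0,0,0.016],[0,0,0.024],[0,0,0.030],[0,0,0.030]],"angular":[[0,0,0],[0,0,0],[0,0,0],[0,0,0],[0,0,0]],"fingers":[0.01,0.01,0.01,0.01,0.01]}' ; python3 - <<'E'
from h import *
go(.6185,.2963,.11,119)
E
```

```text
tool_pos: [0.6192, 0.2963, 0.1452]
contact_force: [0.3, -0.1, -2.3]
time_s: 11.55
tool_pos: [0.6183, 0.2968, 0.1137]
tool_rot: [[-0.875, -0.484, -0.002], [-0.484, 0.875, -0.001], [0.003, 0.0, -1.0]]
contact_force: [-0.8, 0.0, -2.6]
grip_width: 0.2
shift m [ 0.     -0.0005  0.0037] turn [ 0.01 -0.14 -0.02] | yaw 119.0 -> 119.0 pos [0.6183 0.2968 0.1137] q6 -1.67 grip 17.6 F [-0.8  0.  -2.6] t 11.6
```

```bash
python3 -m handwheel '{"xyz":[[0,0,0.002],[0,0,0.002],[0,0,0.002],[0,0,0.002],[0,0,0.002]],"angular":[[0,0,0],[0,0,0],[0,0,0],[0,0,0],[0,0,0]],"fingers":[0.01,0.03,0.06,0.088,0.088]}' ; python3 -m handwheel '{"xyz":[[0,0,0],[0,0,-0.01],[0,0,-0.05],[0,0,-0.1],[0,0,-0.15]],"angular":[[0,0,0],[0,0,0],[0,0,0],[0,0,0],[0,0,0]],"fingers":[0.088,0.088,0.088,0.088,0.088]}' ;  python3 - <<'E'
from h import *
# die U ~ pocket toward (-y,+... ) : centre + 77.8mm along diag to left corner (.5039,-.05)
c=np.array([.573,.0722]);d=np.array([.5039,-.05])-c;d/=np.linalg.norm(d);print("dieU pocket",c+d*.0778, np.degrees(np.arctan2(d[1],d[0])))
p=c+d*.0778
for yaw in (15.2,105.2,60):go(*p,.25,yaw)
E
```

```text
time_s: 12.05
tool_pos: [0.6196, 0.2973, 0.114]
tool_rot: [[-0.875, -0.484, 0.001], [-0.484, 0.875, 0.0], [-0.001, -0.0, -1.0]]
contact_force: [-0.1, -0.3, 0.4]
grip_width: 0.538
time_s: 12.55
tool_pos: [0.6186, 0.2969, 0.2649]
tool_rot: [[-0.875, -0.484, -0.001], [-0.484, 0.875, -0.0], [0.001, 0.0, -1.0]]
contact_force: [1.4, 0.0, 0.2]
grip_width: 0.984
dieU pocket [0.53470516 0.00447744] -119.48670273378117
shift m [ 0.215  -0.2152  0.0152] turn [ 5.000e-02 -5.000e-02 -7.623e+01] | yaw 119.0 -> 195.2 pos [0.6186 0.2969 0.2649] q6 -1.67 grip 86.7 F [1.4 0.  0.2] t 12.6
shift m [ 0.215  -0.2152  0.0152] turn [-0.   -0.07 13.77] | yaw 119.0 -> 105.2 pos [0.6186 0.2969 0.2649] q6 -1.67 grip 86.7 F [1.4 0.  0.2] t 12.6
shift m [ 0.215  -0.2152  0.0152] turn [-3.000e-02 -7.000e-02  5.897e+01] | yaw 119.0 -> 60.0 pos [0.6186 0.2969 0.2649] q6 -1.67 grip 86.7 F [1.4 0.  0.2] t 12.6
```

```bash
python3 - <<'E'
from h import *
go(.5347,.0045,.25,138)
E
python3 -m handwheel '{"xyz":[[0.03,-0.03,0],[0.06,-0.06,0],[0.09,-0.09,0.004],[0.12,-0.12,0.008],[0.15,-0.15,0.01]],"angular":[[0,0,-3],[0,0,-6],[0,0,-10],[0,0,-14],[0,0,-16]],"fingers":[0.088,0.088,0.088,0.088,0.088]}' >/dev/null; python3 -m handwheel '{"xyz":[[0.03,-0.003,0],[0.05,-0.0385,0],[0.05,-0.0385,0]],"angular":[[0,0,-2],[0,0,-3],[0,0,-3]],"fingers":[0.088,0.088,0.088]}';python3 - <<'E'
from h import *
go(.5347,.0045,.25,138);snap("wrist","w8")
E
```

```text
shift m [ 0.215  -0.2151  0.0152] turn [  0.02  -0.07 -19.03] | yaw 119.0 -> 138.0 pos [0.6186 0.2969 0.2649] q6 -1.67 grip 86.7 F [1.4 0.  0.2] t 12.6
time_s: 13.35
tool_pos: [0.5529, 0.0269, 0.2545]
tool_rot: [[-0.672, -0.74, 0.002], [-0.74, 0.672, -0.002], [-0.0, -0.003, -1.0]]
contact_force: [-0.5, 0.5, 0.5]
grip_width: 0.995
shift m [ 0.0288 -0.0016  0.0045] turn [-0.16  0.   -0.23] | yaw 137.8 -> 138.0 pos [0.5529 0.0269 0.2545] q6 -2.4 grip 87.6 F [-0.5  0.5  0.5] t 13.3
```

View pics/w8.png

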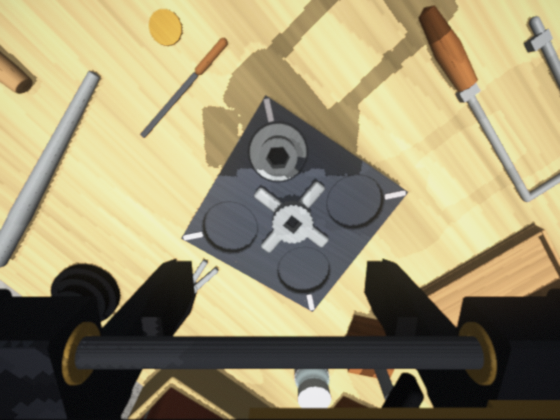

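```bash
python3 - <<'E'
from h import *
C=cam("wrist")
X=ray(C,[[265,97],[407,192],[313,311],[182,239]],.03)
print(X.round(4).tolist(),X.mean(0).round(4))
d=X-X.mean(0);print(np.degrees(np.arctan2(d[:,1],d[:,0])).round(1),np.linalg.norm(d,axis=1).round(4))
A=ray(C,[[319,186],[324,242],[267,245],[260,192]],.0415);c=A.mean(0);d=A-c
print("arms",c.round(4),np.degrees(np.arctan2(d[:,1],d[:,0])).round(1),np.linalg.norm(d,axis=1).round(4))
print("knob top",ray(C,[292,223],.06).round(4))
print("die boss",ray(C,[277,155],.066).round(4), "flange", ray(C,[277,150],.032).round(4))
im=cv2.imread("pics/w8.png")
cv2.imwrite("pics/w8c.png",cv2.resize(im[90:320,170:420],None,fx=3,fy=2.6,interpolation=2)) 
go(*X.mean(0)[:2],.25)
E
```

```text
[[0.5023, -0.0478, 0.03], [0.4498, 0.1434, 0.03], [0.6405, 0.1957, 0.03], [0.6932, 0.0047, 0.03]] [0.5715 0.074  0.03  ]
[-119.6  150.3   60.4  -29.7] [0.1401 0.1401 0.1399 0.1401]
arms [0.5692 0.0723 0.0415] [-170.5   98.     7.5  -81.2] [0.0481 0.0503 0.0474 0.0487]
knob top [[0.5705 0.0718 0.06  ]]
die boss [[0.5309 0.0032 0.066 ]] flange [[0.5308 0.0028 0.032 ]]
shift m [-0.046   0.0165  0.0044] turn [-0.07  0.05  0.  ] | yaw 137.8 -> 137.8 pos [0.5528 0.0288 0.2544] q6 -2.4 grip 88.0 F [-0.3  1.5  0.5] t 13.4
```

```bash
python3 - <<'E'
from h import *
C=cam("wrist");im,_=snap("wrist");g=im.mean(2)
c=np.array([.5715,.074])
yy,xx=np.mgrid[150:300,200:390];uv=np.c_[xx.ravel(),yy.ravel()]
X=ray(C,uv,.0415)[:,:2]-c;r=np.linalg.norm(X,axis=1);a=np.degrees(np.arctan2(X[:,1],X[:,0]));v=g[uv[:,1],uv[:,0]]
for th in (110,130):
  for c0 in (0,90,180,-90):
    dd=(a-c0-10+180)%360-180
    m=(abs(dd)<25)&(r>.03)&(r<.05)&(v>th)
    print(th,c0,m.sum(),(dd[m].mean()+10).round(1), r[m].max().round(3),end=" | ")
  print()
E
```

```text
110 0 198 4.5 0.05 | 110 90 193 10.2 0.05 | 110 180 217 14.2 0.05 | 110 -90 219 8.3 0.05 | 
130 0 182 4.0 0.05 | 130 90 173 10.4 0.049 | 130 180 200 14.4 0.05 | 130 -90 201 8.2 0.05 |
```

```bash
python3 - <<'E'
from h import *
go(.533,.005,.038,138)
E
python3 -m handwheel '{"xyz":[[0.015,0,0.04],[0.03,0,0.08],[0.03,0,0.12],[0.03,0,0.15],[0.03,0,0.16]],"angular":[[0,0,0],[0,0,0],[0,0,0],[0,0,0],[0,0,0]],"fingers":[0.088,0.088,0.088,0.088,0.088]}' >/dev/null; python3 -m handwheel '{"xyz":[[0,0,0],[0,0,0]],"angular":[[0,0,0],[0,0,0]],"fingers":[0.088,0.088]}';python3 - <<'E'
from h import *
go(.533,.005,.038,138)
im,C=snap("wrist","w9");print(proj(C,[[.533,.005,.066]]))
E
```

```text
shift m [ 0.032  -0.0021  0.2162] turn [-0.03  0.07 -0.17] | yaw 137.8 -> 138.0 pos [0.5527 0.03   0.2542] q6 -2.4 grip 88.3 F [-0.1 -0.   0.4] t 13.4
time_s: 14.15
tool_pos: [0.5337, 0.009, 0.0948]
tool_rot: [[-0.669, -0.743, 0.002], [-0.743, 0.669, 0.0], [-0.001, -0.002, -1.0]]
contact_force: [-0.2, 0.6, -0.2]
grip_width: 1.002
shift m [ 0.0035 -0.002   0.0568] turn [-0.09  0.08  0.02] | yaw 138.0 -> 138.0 pos [0.5337 0.009  0.0948] q6 -2.44 grip 88.2 F [-0.2  0.6 -0.2] t 14.2
[[273.53580187 246.75852187]]
```

```bash
cat >> h.py <<'E'
def boss(im,C,xy,z,r=.02,win=.025):
    "find boss-top circle near xy at height z: rectify to plane then Hough (0.25 mm/px)"
    n=int(2*(win+r)/.00025);g=np.linspace(-(win+r),win+r,n)
    gx,gy=np.meshgrid(g+xy[0],g+xy[1]);P=proj(C,np.c_[gx.ravel(),gy.ravel(),np.full(gx.size,z)]).astype(np.float32).reshape(n,n,2)
    o=cv2.remap(im,P[...,0],P[...,1],1);gr=cv2.GaussianBlur(cv2.cvtColor(o,6),(9,9),2)
    c=cv2.HoughCircles(gr,cv2.HOUGH_GRADIENT_ALT,1.5,20,param1=60,param2=.5,minRadius=int((r-.003)/.00025),maxRadius=int((r+.003)/.00025))
    return ([] if c is None else [(round(g[int(u)]+xy[0],4),round(g[int(v)]+xy[1],4),round(q*.00025,4)) for u,v,q in c[0]]),o
E
python3 - <<'E'
from h import *
im,C=snap("wrist")
for th in (.066,):
    print(boss(im,C,(.533,.005),th)[0]); 
E
```

```text
[]
```

```bash
python3 -m handwheel '{"xyz":[[0.0035,-0.002,0.02],[0.0035,-0.002,0.04],[0.0035,-0.002,0.052],[0.0035,-0.002,0.057],[0.0035,-0.002,0.057]],"angular":[[0,0,0],[0,0,0],[0,0,0],[0,0,0],[0,0,0]],"fingers":[0.088,0.088,0.088,0.088,0.08]}' ; python3 -m handwheel '{"xyz":[[0,0,0],[0,0,0],[0,0,0],[0,0,0],[0,0,0]],"angular":[[0,0,0],[0,0,0],[0,0,0],[0,0,0],[0,0,0]],"fingers":[0.02,0.02,0.02,0.02,0.02]}' ;python3 -m handwheel '{"xyz":[[0,0,0],[0,0,0],[0,0,0],[0,0,-0.005],[0,0,-0.01]],"angular":[[0,0,0],[0,0,0],[0,0,0],[0,0,0],[0,0,0]],"fingers":[0.02,0.02,0.02,0.02,0.02]}' ;python3 -m handwheel '{"xyz":[[0,0,-0.02],[0,0,-0.05],[0,0,-0.08],[0,0,-0.08],[0,0,-0.08]],"angular":[[0,0,0],[0,0,0],[0,0,0],[0,0,0],[0,0,0]],"fingers":[0.02,0.02,0.02,0.02,0.02]}' ;python3 - <<'E'
from h import *
go(.4458,.334,.13,138)
E
```

```text
time_s: 14.75
tool_pos: [0.5316, 0.0045, 0.0364]
tool_rot: [[-0.67, -0.743, -0.0], [-0.743, 0.67, 0.0], [0.0, 0.0, -1.0]]
contact_force: [0.4, -0.4, 1.0]
grip_width: 0.931
time_s: 15.25
tool_pos: [0.532, 0.0043, 0.0367]
tool_rot: [[-0.669, -0.743, 0.001], [-0.743, 0.669, -0.0], [-0.001, -0.001, -1.0]]
contact_force: [0.9, -1.1, -1.0]
grip_width: 0.48
time_s: 15.75
tool_pos: [0.5307, 0.0044, 0.0456]
tool_rot: [[-0.67, -0.743, -0.002], [-0.743, 0.67, 0.0], [0.001, 0.002, -1.0]]
contact_force: [-0.9, 0.6, -4.1]
grip_width: 0.445
time_s: 16.25
tool_pos: [0.5306, 0.0048, 0.1256]
tool_rot: [[-0.669, -0.743, -0.001], [-0.743, 0.669, 0.001], [0.0, 0.001, -1.0]]
contact_force: [-0.1, -0.2, -3.9]
grip_width: 0.446
shift m [-0.1878  0.2834 -0.0041] turn [ 0.07 -0.02 -0.03] | yaw 138.0 -> 138.0 pos [0.5306 0.0048 0.1256] q6 -2.45 grip 39.3 F [-0.1 -0.2 -3.9] t 16.2
```

```bash
python3 -m handwheel '{"xyz":[[-0.026,0.04,0],[-0.052,0.08,0],[-0.079,0.12,0],[-0.105,0.16,0],[-0.132,0.2,0]],"angular":[[0,0,0],[0,0,0],[0,0,0],[0,0,0],[0,0,0]],"fingers":[0.02,0.02,0.02,0.02,0.02]}' >/dev/null;python3 -m handwheel '{"xyz":[[-0.026,0.04,0],[-0.055,0.083,0.01],[-0.055,0.083,0.03],[-0.055,0.083,0.03]],"angular":[[0,0,0],[0,0,0],[0,0,0],[0,0,0]],"fingers":[0.02,0.02,0.02,0.02]}' ; python3 - <<'E'
from h import *
go(.4458,.334,.0235,138)
im,C=snap("top","t3")
c=np.array([.573,.0725]);g=im.mean(2)
# block corners
uv=np.c_[[v.ravel() for v in np.mgrid[240:345,165:275]]].T
for cc in (c,):
  X=ray(C,uv,.0415)[:,:2]-cc;r=np.linalg.norm(X,axis=1);a=np.degrees(np.arctan2(X[:,1],X[:,0]));v=g[uv[:,1],uv[:,0]]
  for c0 in (0,90,180,-90):
    dd=(a-c0-10+180)%360-180;m=(abs(dd)<25)&(r>.028)&(r<.05)&(v>100);print(c0,m.sum(),(dd[m].mean()+10).round(1))
m=(im.max(2)<85).astype(np.uint8);m[:160]=0;m[270:]=0;m[:,:235]=0;m[:,350:]=0
m=cv2.morphologyEx(m,cv2.MORPH_CLOSE,np.ones((9,9)));n,l,st,ce=cv2.connectedComponentsWithStats(m);i=1+st[1:,4].argmax()
q=cv2.boxPoints(cv2.minAreaRect(np.argwhere(l==i)[:,::-1].astype(np.float32)));Q=ray(C,q,.03);d=np.roll(Q,-1,0)-Q
print(q.tolist(),Q.mean(0),[(np.degrees(np.arctan2(y[1],y[0]))%90).round(1) for y in d],np.linalg.norm(d,axis=1).round(3))
b=cv2.boxPoints(cv2.minAreaRect(np.float32([[0,0],[1,1],[1,0]])))
E
```

```text
time_s: 17.15
tool_pos: [0.4415, 0.3317, 0.0905]
tool_rot: [[-0.667, -0.745, -0.009], [-0.745, 0.667, -0.006], [0.011, 0.003, -1.0]]
contact_force: [-0.1, -0.6, -3.4]
grip_width: 0.447
shift m [-0.0053 -0.0019  0.067 ] turn [ 0.17 -0.63  0.16] | yaw 138.2 -> 138.0 pos [0.4415 0.3317 0.0905] q6 -1.81 grip 39.4 F [-0.1 -0.6 -3.4] t 17.1
0 42 8.2
90 45 11.5
180 43 10.0
-90 47 6.7
[[244.8795623779297, 191.6884002685547], [319.54254150390625, 171.0917205810547], [340.33367919921875, 246.4596710205078], [265.67071533203125, 267.05633544921875]] [0.5692443  0.06989902 0.03      ] [np.float64(15.1), np.float64(13.4), np.float64(14.6), np.float64(15.2)] [0.202 0.203 0.196 0.201]
```

```bash
python3 -m handwheel '{"xyz":[[-0.003,-0.001,0.03],[-0.004,-0.001,0.05],[-0.004,-0.001,0.06],[-0.004,-0.001,0.066],[-0.004,-0.001,0.066]],"angular":[[0,0,0],[0,0,0],[0,0,0],[0,0,0],[0,0,0]],"fingers":[0.02,0.02,0.02,0.02,0.02]}' ; python3 -c "
from h import *
go(.4458,.334,.0235,138)"
```

```text
time_s: 17.7
tool_pos: [0.4497, 0.3341, 0.0298]
tool_rot: [[-0.67, -0.742, -0.001], [-0.742, 0.67, -0.001], [0.002, 0.0, -1.0]]
contact_force: [0.1, 0.1, -2.6]
grip_width: 0.448
shift m [0.0027 0.0028 0.0063] turn [ 0.02 -0.09 -0.09] | yaw 137.9 -> 138.0 pos [0.4497 0.3341 0.0298] q6 -1.81 grip 39.5 F [ 0.1  0.1 -2.6] t 17.7
```

```bash
python3 -m handwheel '{"xyz":[[0.003,0.002,0.002],[0.003,0.002,0.004],[0.003,0.002,0.006],[0.003,0.002,0.006]],"angular":[[0,0,0],[0,0,0],[0,0,0],[0,0,0]],"fingers":[0.02,0.02,0.02,0.02]}' ; python3 -m handwheel '{"xyz":[[0,0,0],[0,0,0],[0,0,0],[0,0,0],[0,0,0]],"angular":[[0,0,0],[0,0,0],[0,0,0],[0,0,0],[0,0,0]],"fingers":[0.05,0.08,0.08,0.08,0.08]}' ;python3 -m handwheel '{"xyz":[[0,0,0],[0,0,-0.03],[0,0,-0.08],[0,0,-0.13],[0,0,-0.18]],"angular":[[0,0,0],[0,0,0],[0,0,0],[0,0,0],[0,0,0]],"fingers":[0.088,0.088,0.088,0.088,0.088]}' ;python3 -c "
from h import *
go(.44,-.187,.25,90);go(.44,-.187,.25,0)
im,C=snap('top','t4',(150,220,490,320),2.35)"
```

```text
time_s: 18.1
tool_pos: [0.4465, 0.3343, 0.0245]
tool_rot: [[-0.669, -0.743, 0.0], [-0.743, 0.669, 0.0], [-0.0, -0.0, -1.0]]
contact_force: [-0.7, 0.3, -4.2]
grip_width: 0.443
time_s: 18.6
tool_pos: [0.4466, 0.3344, 0.0246]
tool_rot: [[-0.669, -0.743, 0.0], [-0.743, 0.669, 0.0], [-0.0, -0.0, -1.0]]
contact_force: [0.5, 0.1, 0.9]
grip_width: 0.876
time_s: 19.1
tool_pos: [0.446, 0.3339, 0.2059]
tool_rot: [[-0.67, -0.743, -0.001], [-0.743, 0.67, -0.0], [0.001, 0.0, -1.0]]
contact_force: [0.8, 1.1, -0.1]
grip_width: 1.0
shift m [ 0.3909 -0.3443 -0.0439] turn [-1.000e-02 -4.000e-02  4.797e+01] | yaw 138.0 -> 90.0 pos [0.446  0.3339 0.2059] q6 -1.81 grip 88.1 F [ 0.8  1.1 -0.1] t 19.1
shift m [ 0.3909 -0.3443 -0.0439] turn [ 2.000e-02 -3.000e-02 -4.203e+01] | yaw 138.0 -> 180.0 pos [0.446  0.3339 0.2059] q6 -1.81 grip 88.1 F [ 0.8  1.1 -0.1] t 19.1
```

View pics/t4.png

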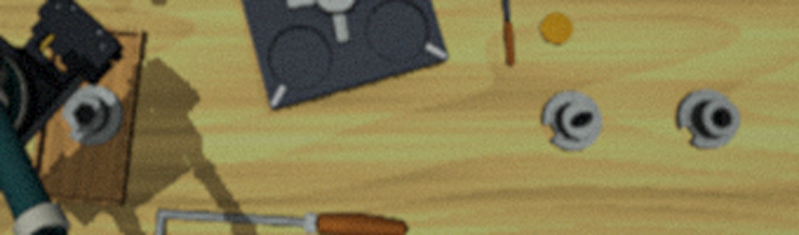

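```bash
python3 -m handwheel '{"xyz":[[0.034,-0.03,0],[0.07,-0.06,0],[0.104,-0.092,0],[0.14,-0.123,0],[0.174,-0.153,-0.015]],"angular":[[0,0,0],[0,0,0],[0,0,0],[0,0,0],[0,0,0]],"fingers":[0.088,0.088,0.088,0.088,0.088]}' >/dev/null; python3 -m handwheel '{"xyz":[[0.034,-0.03,0],[0.07,-0.06,0],[0.104,-0.092,0],[0.14,-0.123,0],[0.174,-0.153,0]],"angular":[[0,0,0],[0,0,0],[0,0,0],[0,0,0],[0,0,0]],"fingers":[0.088,0.088,0.088,0.088,0.088]}' >/dev/null; python3 -m handwheel '{"xyz":[[0.034,-0.03,0],[0.043,-0.038,0],[0.043,-0.038,0],[0.043,-0.038,0],[0.043,-0.038,0]],"angular":[[0,0,8],[0,0,16],[0,0,24],[0,0,32],[0,0,40]],"fingers":[0.088,0.088,0.088,0.088,0.088]}' >/dev/null;python3 -m handwheel '{"xyz":[[0,0,0],[0,0,0],[0,0,0],[0,0,0],[0,0,0]],"angular":[[0,0,8],[0,0,16],[0,0,24],[0,0,32],[0,0,40]],"fingers":[0.088,0.088,0.088,0.088,0.088]}' >/dev/null; python3 -m handwheel '{"xyz":[[0,0,0],[0,0,0],[0,0,0],[0,0,0],[0,0,0]],"angular":[[0,0,7],[0,0,14],[0,0,20],[0,0,20],[0,0,20]],"fingers":[0.088,0.088,0.088,0.088,0.088]}'; cat >> h.py <<'E'
def die(im,C,z0=0.0,near=None,rmax=.045):
    "flange centre and notch angle of the die whose flange top is at z0+.012: colourless blob in plane, then the gap in the rim"
    hsv=cv2.cvtColor(im,cv2.COLOR_BGR2HSV);n=400;g=np.linspace(-.05,.05,n)
    c=np.array(near[:2])
    for k in range(4):
        gx,gy=np.meshgrid(g+c[0],g+c[1]);P=proj(C,np.c_[gx.ravel(),gy.ravel(),np.full(gx.size,z0+.012)]).astype(np.float32).reshape(n,n,2)
        o=cv2.remap(hsv,P[...,0],P[...,1],1);m=((o[...,1]<70)&(o[...,2]>50)).astype(np.uint8)
        R=np.hypot(gx-c[0],gy-c[1]);A=np.degrees(np.arctan2(gy-c[1],gx-c[0]))
        ang=np.arange(0,360,5);E=[]
        for a in ang:   # outermost metal pixel along each ray
            w=(abs((A-a+180)%360-180)<2)&(m>0)&(R<.040)
            E.append(np.percentile(R[w],98) if w.sum()>20 else 0)
        E=np.array(E);ok=(E>.026)&(E<.038);v=np.c_[np.cos(np.radians(ang)),np.sin(np.radians(ang))]
        s=np.linalg.lstsq(np.c_[v[ok],np.ones(ok.sum())],E[ok],rcond=None)[0];c=c+s[:2]
    w=(R<.0305)&(R>.0235)&(m==0);t=np.radians(A[w]);h=np.histogram(A[w],bins=36,range=(-180,180))[0]
    return c.round(4),round(s[2],4),np.degrees(np.arctan2(np.sin(t).mean(),np.cos(t).mean())).round(1),h,cv2.remap(im,P[...,0],P[...,1],1)
E
python3 - <<'E'
from h import *
go(.44,-.187,.22,38)
im,C=snap("wrist","w10")
c,r,a,h,o=die(im,C,0,(.44,-.187));print(c,r,a,h.tolist())
cv2.imwrite("pics/o10.png",np.hstack([cv2.resize(o[::-1],(400,400)),cv2.resize(im,(533,400))[:,66:466]]))
E
```

```text
time_s: 21.65
tool_pos: [0.4456, -0.1394, 0.22]
tool_rot: [[-0.584, 0.811, -0.008], [0.811, 0.584, -0.045], [-0.031, -0.033, -0.999]]
contact_force: [-0.2, -0.4, 0.4]
grip_width: 0.997
shift m [-0.0353 -0.0323  0.0022] turn [-1.92  1.76 -2.25] | yaw 35.7 -> 38.0 pos [ 0.4456 -0.1394  0.22  ] q6 -0.93 grip 87.8 F [-0.2 -0.4  0.4] t 21.6
[ 0.4341 -0.1881] 0.0322 113.4 [0, 0, 0, 0, 0, 0, 0, 0, 0, 0, 0, 0, 0, 0, 0, 0, 0, 0, 0, 0, 0, 0, 0, 0, 0, 0, 0, 11, 316, 316, 226, 0, 0, 0, 0, 0]
```

View pics/o10.png

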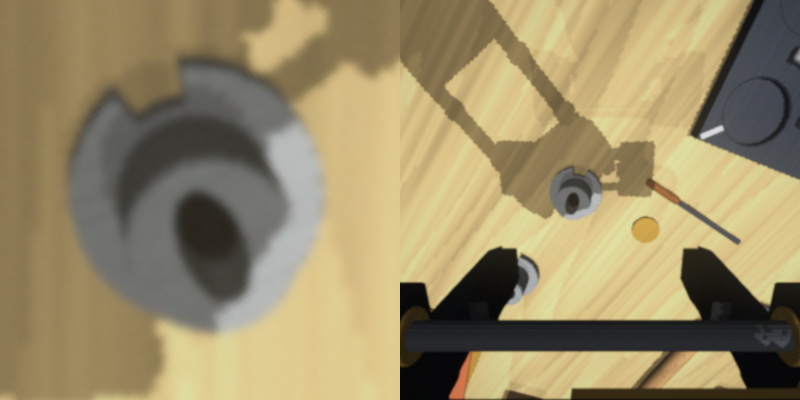

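```bash
python3 - <<'E'
from h import *
go(.434,-.188,.15,23.4)
E
python3 -m handwheel '{"xyz":[[0,0,0],[0,0,0]],"angular":[[0,0,0],[0,0,0]],"fingers":[0.088,0.088]}'; python3 - <<'E'
from h import *
go(.434,-.188,.15,23.4)
E
```

```text
shift m [-0.0304 -0.0354  0.0722] turn [-1.69  2.   12.32] | yaw 35.7 -> 23.4 pos [ 0.4456 -0.1395  0.22  ] q6 -0.93 grip 87.7 F [-0.   0.2 -0.5] t 21.7
time_s: 21.9
tool_pos: [0.4455, -0.1398, 0.2202]
tool_rot: [[-0.582, 0.813, -0.008], [0.812, 0.582, -0.045], [-0.032, -0.033, -0.999]]
contact_force: [-0.5, 0.6, 1.0]
grip_width: 0.997
shift m [-0.0302 -0.0351  0.0724] turn [-1.68  2.02 12.21] | yaw 35.6 -> 23.4 pos [ 0.4455 -0.1398  0.2202] q6 -0.93 grip 87.9 F [-0.5  0.6  1. ] t 21.9
```

```bash
python3 -m handwheel '{"xyz":[[-0.01,-0.01,0.02],[-0.02,-0.024,0.04],[-0.03,-0.035,0.06],[-0.03,-0.035,0.072],[-0.03,-0.035,0.072]],"angular":[[-0.6,0.7,4],[-1.2,1.4,8],[-1.7,2,12.2],[-1.7,2,12.2],[-1.7,2,12.2]],"fingers":[0.088,0.088,0.088,0.088,0.088]}' ; python3 -m handwheel '{"xyz":[[0,0,0],[0,0,0]],"angular":[[0,0,0],[0,0,0]],"fingers":[0.088,0.088]}'; python3 - <<'E'
from h import *
im,C=snap("wrist","w11")
c,r,a,h,o=die(im,C,0,(.434,-.188));print(c,r,a,h.tolist())
go(*c,.018,a-90)
E
```

```text
time_s: 22.4
tool_pos: [0.4324, -0.1873, 0.1484]
tool_rot: [[-0.397, 0.918, -0.003], [0.918, 0.397, 0.002], [0.003, -0.002, -1.0]]
contact_force: [-0.4, 0.2, 0.1]
grip_width: 0.997
time_s: 22.6
tool_pos: [0.4348, -0.1876, 0.1515]
tool_rot: [[-0.398, 0.917, 0.002], [0.917, 0.398, -0.001], [-0.002, 0.002, -1.0]]
contact_force: [0.1, -0.1, 0.9]
grip_width: 1.0
[ 0.4335 -0.1866] 0.0323 113.9 [0, 0, 0, 0, 0, 0, 0, 0, 0, 0, 0, 0, 0, 0, 0, 0, 0, 0, 0, 0, 0, 0, 0, 0, 0, 0, 0, 29, 478, 488, 399, 0, 0, 0, 0, 0]
shift m [ 0.0017 -0.001   0.1336] turn [ 0.1   0.1  -0.46] | yaw 23.4 -> 23.9 pos [ 0.4348 -0.1876  0.1516] q6 -0.87 grip 87.8 F [-0.1 -0.1  0.1] t 22.6
```

```bash
python3 -m handwheel '{"xyz":[[0.0015,-0.001,0.04],[0.0015,-0.001,0.08],[0.0015,-0.001,0.11],[0.0015,-0.001,0.125],[0.0015,-0.001,0.133]],"angular":[[0,0,-0.5],[0,0,-0.5],[0,0,-0.5],[0,0,-0.5],[0,0,-0.5]],"fingers":[0.088,0.088,0.088,0.088,0.088]}' ; python3 -m handwheel '{"xyz":[[0,0,0],[0,0,0],[0,0,0],[0,0,0],[0,0,0]],"angular":[[0,0,0],[0,0,0],[0,0,0],[0,0,0],[0,0,0]],"fingers":[0.02,0.02,0.02,0.02,0.02]}' >/dev/null;python3 -m handwheel '{"xyz":[[0,0,0],[0,0,0],[0,0,0],[0,0,0],[0,0,0]],"angular":[[0,0,0],[0,0,0],[0,0,0],[0,0,0],[0,0,0]],"fingers":[0.02,0.02,0.02,0.02,0.02]}' ;python3 -m handwheel '{"xyz":[[0,0,-0.02],[0,0,-0.06],[0,0,-0.1],[0,0,-0.11],[0,0,-0.11]],"angular":[[0,0,0],[0,0,0],[0,0,0],[0,0,0],[0,0,0]],"fingers":[0.02,0.02,0.02,0.02,0.02]}' ;python3 - <<'E'
from h import *
go(.505,.111,.13,60.3)
E
```

```text
time_s: 23.15
tool_pos: [0.432, -0.1862, 0.0164]
tool_rot: [[-0.405, 0.914, -0.001], [0.914, 0.405, 0.001], [0.001, -0.001, -1.0]]
contact_force: [0.1, 0.8, -0.0]
grip_width: 1.0
time_s: 24.15
tool_pos: [0.4332, -0.1871, 0.0179]
tool_rot: [[-0.404, 0.915, 0.002], [0.915, 0.404, -0.0], [-0.001, 0.001, -1.0]]
contact_force: [1.7, 1.8, 4.5]
grip_width: 0.444
time_s: 24.65
tool_pos: [0.4327, -0.1873, 0.1279]
tool_rot: [[-0.404, 0.915, 0.002], [0.915, 0.404, -0.001], [-0.002, 0.001, -1.0]]
contact_force: [-0.5, 0.6, -4.8]
grip_width: 0.449
shift m [ 0.2436  0.1867 -0.0023] turn [  0.04   0.14 -36.44] | yaw 23.9 -> 60.3 pos [ 0.4327 -0.1873  0.1279] q6 -0.88 grip 39.5 F [-0.5  0.6 -4.8] t 24.6
```

```bash
python3 -m handwheel '{"xyz":[[0.035,0.027,0],[0.07,0.054,0],[0.105,0.08,0],[0.14,0.107,0],[0.175,0.134,0]],"angular":[[0,0,0],[0,0,0],[0,0,0],[0,0,0],[0,0,0]],"fingers":[0.02,0.02,0.02,0.02,0.02]}' >/dev/null; python3 -m handwheel '{"xyz":[[0.035,0.027,0],[0.069,0.053,0],[0.069,0.053,0],[0.069,0.053,0],[0.069,0.053,0]],"angular":[[0,0,-7],[0,0,-14],[0,0,-22],[0,0,-30],[0,0,-36.4]],"fingers":[0.02,0.02,0.02,0.02,0.02]}'; python3 -m handwheel '{"xyz":[[0,0,0],[0,0,0]],"angular":[[0,0,0],[0,0,0]],"fingers":[0.02,0.02]}';python3 - <<'E'
from h import *
go(.5048,.111,.055,60.3)
im,C=snap("wrist","w12")
cv2.imwrite("pics/x.png",im)
E
```

```text
time_s: 25.65
tool_pos: [0.5017, 0.112, 0.1231]
tool_rot: [[-0.872, 0.49, -0.007], [0.49, 0.872, -0.002], [0.005, -0.005, -1.0]]
contact_force: [-0.1, 0.2, -4.3]
grip_width: 0.441
time_s: 25.85
tool_pos: [0.5028, 0.1115, 0.1246]
tool_rot: [[-0.867, 0.499, -0.004], [0.499, 0.867, -0.001], [0.003, -0.003, -1.0]]
contact_force: [0.6, -0.9, -4.6]
grip_width: 0.447
shift m [-0.0022  0.0008  0.0696] turn [-0.17 -0.19 -0.2 ] | yaw 60.1 -> 60.3 pos [0.5028 0.1115 0.1246] q6 -0.88 grip 39.3 F [ 0.6 -0.9 -4.6] t 25.9
```

```bash
python3 -m handwheel '{"xyz":[[-0.001,0.0005,0.03],[-0.0015,0.0005,0.055],[-0.0015,0.0005,0.067],[-0.0015,0.0005,0.07],[-0.0015,0.0005,0.07]],"angular":[[0,0,0],[0,0,0],[0,0,0],[0,0,0],[0,0,0]],"fingers":[0.02,0.02,0.02,0.02,0.02]}' >/dev/null; python3 -m handwheel '{"xyz":[[0,0,0],[0,0,0]],"angular":[[0,0,0],[0,0,0]],"fingers":[0.02,0.02]}' ;python3 - <<'E'
from h import *
go(.5048,.111,.0385,60.3)
im,C=snap("wrist","w13")
X=proj(C,[[.5724+.1414*np.cos(np.radians(t)),.0725+.1414*np.sin(np.radians(t)),.03] for t in (60.35,-29.65,150.35,-119.65)]);print(X.round(0).tolist())
E
```

```text
time_s: 26.6
tool_pos: [0.5075, 0.1118, 0.0588]
tool_rot: [[-0.868, 0.496, 0.003], [0.496, 0.868, 0.0], [-0.002, 0.002, -1.0]]
contact_force: [0.5, 0.8, -4.4]
grip_width: 0.448
shift m [ 0.002  -0.0021  0.0203] turn [ 0.11  0.14 -0.06] | yaw 60.2 -> 60.3 pos [0.5075 0.1118 0.0588] q6 -0.88 grip 39.5 F [ 0.5  0.8 -4.4] t 26.6
[[485.0, 354.0], [277.0, 493.0], [276.0, 142.0], [68.0, 355.0]]
```

```bash
python3 - <<'E'
from h import *
im=cv2.imread("pics/w13.png");C=cam("wrist")
h=cv2.cvtColor(im,cv2.COLOR_BGR2HSV);m=((h[...,1]<60)&(h[...,2]>140)).astype(np.uint8);m[230:]=0
n,l,st,ce=cv2.connectedComponentsWithStats(m)
for i in range(1,n):
    if st[i,4]>40:
        print(st[i].tolist(),ce[i].round(1),ray(C,ce[i],.03)[0].round(4))
# dark block edges meeting at corner: rows profile
b=(im.max(2)<100).astype(np.uint8);b[:110]=0
ys,xs=np.where(b[110:200,150:420]);print("top-most dark",ys.min()+110,xs[ys==ys.min()].mean()+150)
E
```

```text
[209, 0, 143, 110, 3703] [271.2  55.7] [0.4121 0.1614 0.03  ]
[65, 96, 102, 72, 1279] [110.3 135.5] [0.4029 0.0679 0.03  ]
[176, 117, 17, 22, 194] [184.1 127.1] [0.4188 0.1044 0.03  ]
[87, 138, 74, 50, 840] [123.4 162.8] [0.4179 0.0647 0.03  ]
[268, 152, 10, 41, 386] [272.8 171.5] [0.4625 0.1331 0.03  ]
[458, 155, 19, 19, 142] [466.1 163.4] [0.5111 0.2271 0.03  ]
[31, 178, 15, 17, 76] [ 38.6 185.6] [0.4045 0.0155 0.03  ]
[444, 195, 62, 34, 493] [468.1 210.9] [0.5381 0.219  0.03  ]
[25, 197, 43, 29, 331] [ 48.6 209.3] [0.4178 0.0107 0.03  ]
top-most dark 139 273.0
```

```bash
python3 - <<'E'
from h import *
C=cam("wrist");s=state();R=np.array(s["tool_rot"]);p=np.array(s["tool_pos"])
im=cv2.imread("pics/w13.png").max(2)
print(im[130:150,273].tolist())
for uv,z in (([273,140],.03),([272.8,152],.03),([272.8,193],.03)):
    X=ray(C,uv,z)[0];print(X.round(4),(R.T@(X-p)*1000).round(1))
E
```

```text
[235, 235, 235, 236, 238, 239, 236, 200, 127, 75, 61, 58, 59, 64, 68, 67, 66, 68, 67, 72]
[0.4478 0.1417 0.03  ] [66.6 -3.6 28.5]
[0.4533 0.1384 0.03  ] [60.2 -3.8 28.5]
[0.4731 0.1269 0.03  ] [37.3 -3.9 28.6]
```

```bash
python3 -m handwheel '{"xyz":[[0.003,-0.003,0.002],[0.003,-0.003,0.006],[0.003,-0.003,0.01],[0.003,-0.003,0.012],[0.003,-0.003,0.012]],"angular":[[0,0,0],[0,0,0],[0,0,0],[0,0,0],[0,0,0]],"fingers":[0.02,0.02,0.02,0.02,0.02]}' ; python3 -m handwheel '{"xyz":[[0,0,0.003],[0,0,0.006],[0,0,0.006]],"angular":[[0,0,0],[0,0,0],[0,0,0]],"fingers":[0.02,0.02,0.02]}' ;python3 - <<'E'
from h import *
go(.5048,.111,.0385,60.3)
E
```

```text
time_s: 27.15
tool_pos: [0.5022, 0.1104, 0.0451]
tool_rot: [[-0.868, 0.496, 0.0], [0.496, 0.868, -0.0], [-0.0, 0.0, -1.0]]
contact_force: [1.3, 0.4, -4.8]
grip_width: 0.444
time_s: 27.45
tool_pos: [0.5044, 0.1101, 0.0402]
tool_rot: [[-0.868, 0.496, 0.005], [0.496, 0.868, -0.0], [-0.004, 0.002, -1.0]]
contact_force: [4.2, -3.0, -5.1]
grip_width: 0.447
shift m [0.0001 0.001  0.0017] turn [ 0.11  0.25 -0.03] | yaw 60.3 -> 60.3 pos [0.5044 0.1101 0.0402] q6 -0.88 grip 39.3 F [ 4.2 -3.  -5.1] t 27.4
```

```bash
python3 -m handwheel '{"xyz":[[-0.001,0,0],[-0.0015,0,0.002],[-0.0015,0,0.0025],[-0.0015,0,0.0025]],"angular":[[0,0,0],[0,0,0],[0,0,0],[0,0,0]],"fingers":[0.02,0.02,0.02,0.02]}' ; python3 -m handwheel '{"xyz":[[0,0,0],[0,0,0],[0,0,0],[0,0,0],[0,0,0]],"angular":[[0,0,0],[0,0,0],[0,0,0],[0,0,0],[0,0,0]],"fingers":[0.05,0.088,0.088,0.088,0.088]}' ;python3 -m handwheel '{"xyz":[[0,0,0],[0,0,-0.01],[0,0,-0.05],[0,0,-0.1],[0,0,-0.15]],"angular":[[0,0,0],[0,0,0],[0,0,0],[0,0,0],[0,0,0]],"fingers":[0.088,0.088,0.088,0.088,0.088]}' ;python3 -m handwheel '{"xyz":[[0,0,0],[0,0,0]],"angular":[[0,0,0],[0,0,0]],"fingers":[0.088,0.088]}'; python3 - <<'E'
from h import *
im,C=snap("wrist","w14")
hsv=cv2.cvtColor(im,40)
for z in (.02,.03):
  try:
    c,r,a,h,o=die(im,C,z,(.505,.111));print(z,c,r,a,h.tolist());cv2.imwrite("pics/o14.png",np.hstack([o[::-1],cv2.resize(im,(533,400))]))
  except Exception as e: print(e)
go(.44,-.33,.2,23)
E
```

```text
time_s: 27.85
tool_pos: [0.5043, 0.1101, 0.0386]
tool_rot: [[-0.868, 0.496, 0.002], [0.496, 0.868, 0.0], [-0.001, 0.001, -1.0]]
contact_force: [-1.7, -1.4, 9.6]
grip_width: 0.444
time_s: 28.35
tool_pos: [0.5032, 0.1097, 0.0366]
tool_rot: [[-0.868, 0.496, -0.0], [0.496, 0.868, -0.0], [0.0, -0.0, -1.0]]
contact_force: [0.3, -1.2, -0.2]
grip_width: 0.876
time_s: 28.85
tool_pos: [0.5027, 0.1096, 0.1887]
tool_rot: [[-0.868, 0.496, -0.001], [0.496, 0.868, -0.0], [0.0, -0.001, -1.0]]
contact_force: [0.3, 0.3, 0.4]
grip_width: 1.0
time_s: 29.05
tool_pos: [0.5048, 0.11, 0.1895]
tool_rot: [[-0.868, 0.496, 0.005], [0.496, 0.868, 0.001], [-0.004, 0.003, -1.0]]
contact_force: [-0.4, 0.1, -0.7]
grip_width: 0.996
0.02 [0.505 0.111] 0.0 nan [0, 0, 0, 0, 0, 0, 0, 0, 0, 0, 0, 0, 0, 0, 0, 0, 0, 0, 0, 0, 0, 0, 0, 0, 0, 0, 0, 0, 0, 0, 0, 0, 0, 0, 0, 0]
0.03 [0.505 0.111] 0.0 nan [0, 0, 0, 0, 0, 0, 0, 0, 0, 0, 0, 0, 0, 0, 0, 0, 0, 0, 0, 0, 0, 0, 0, 0, 0, 0, 0, 0, 0, 0, 0, 0, 0, 0, 0, 0]
shift m [-0.1632 -0.4132 -0.0128] turn [ 0.06  0.04 37.26] | yaw 60.3 -> 23.0 pos [0.5033 0.1097 0.1873] q6 -0.89 grip 88.1 F [-0.1 -0.7  0.3] t 29.1h.py:52: RuntimeWarning: Mean of empty slice.
  return c.round(4),round(s[2],4),np.degrees(np.arctan2(np.sin(t).mean(),np.cos(t).mean())).round(1),h,cv2.remap(im,P[...,0],P[...,1],1)
  ret = ret.dtype.type(ret / rcount)
```

View pics/o14.png

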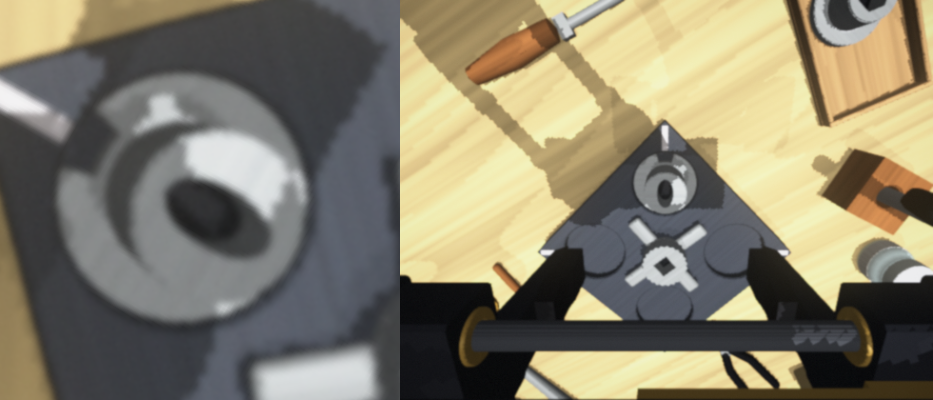

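```bash
python3 -m handwheel '{"xyz":[[-0.018,-0.044,0],[-0.035,-0.089,0],[-0.052,-0.133,-0.01],[-0.07,-0.178,-0.02],[-0.088,-0.222,-0.03]],"angular":[[0,0,0],[0,0,0],[0,0,0],[0,0,0],[0,0,0]],"fingers":[0.088,0.088,0.088,0.088,0.088]}' >/dev/null; python3 -m handwheel '{"xyz":[[-0.018,-0.044,0],[-0.035,-0.089,0],[-0.052,-0.133,0],[-0.07,-0.178,0],[-0.07,-0.178,0]],"angular":[[0,0,7],[0,0,14],[0,0,21],[0,0,28],[0,0,34]],"fingers":[0.088,0.088,0.088,0.088,0.088]}'; python3 -m handwheel '{"xyz":[[0,0,0],[0,0,0],[0,0,0]],"angular":[[0,0,0],[0,0,0],[0,0,0]],"fingers":[0.088,0.088,0.088]}'; python3 - <<'E'
from h import *
im,C=snap("wrist","w15")
c,r,a,h,o=die(im,C,0,(.44,-.332));print(c,r,a,h.tolist())
go(*c,.15,a-90)
E
```

```text
time_s: 30.1
tool_pos: [0.4397, -0.3203, 0.2142]
tool_rot: [[-0.433, 0.901, -0.003], [0.901, 0.433, 0.001], [0.002, -0.003, -1.0]]
contact_force: [-0.1, 0.6, 0.6]
grip_width: 1.001
time_s: 30.4
tool_pos: [0.4418, -0.3146, 0.2157]
tool_rot: [[-0.445, 0.896, -0.001], [0.896, 0.445, 0.001], [0.002, -0.0, -1.0]]
contact_force: [-0.6, 0.1, -0.2]
grip_width: 1.0
[ 0.4333 -0.3342] 0.0322 124.5 [0, 0, 0, 0, 0, 0, 0, 0, 0, 0, 0, 0, 0, 0, 0, 0, 0, 0, 0, 0, 0, 0, 0, 0, 0, 0, 0, 0, 27, 507, 523, 484, 0, 0, 0, 0]
shift m [-0.0137 -0.0165  0.0661] turn [-0.   -0.07 -8.08] | yaw 26.4 -> 34.5 pos [ 0.4421 -0.3147  0.2161] q6 -1.13 grip 88.3 F [ 0.2 -0.5 -0.1] t 30.4
```

```bash
python3 -m handwheel '{"xyz":[[-0.007,-0.008,0.02],[-0.0137,-0.0165,0.04],[-0.0137,-0.0165,0.066],[-0.0137,-0.0165,0.066],[-0.0137,-0.0165,0.066]],"angular":[[0,0,-4],[0,0,-8],[0,0,-8],[0,0,-8],[0,0,-8]],"fingers":[0.088,0.088,0.088,0.088,0.088]}' >/dev/null; python3 -m handwheel '{"xyz":[[0,0,0],[0,0,0]],"angular":[[0,0,0],[0,0,0]],"fingers":[0.088,0.088]}'; python3 - <<'E'
from h import *
im,C=snap("wrist","w16")
c,r,a,h,o=die(im,C,0,(.433,-.334));print(c,r,a,h.tolist())
go(*c,.018,a-90)
E
```

```text
time_s: 31.15
tool_pos: [0.4345, -0.336, 0.1527]
tool_rot: [[-0.564, 0.826, 0.003], [0.826, 0.564, -0.002], [-0.003, 0.001, -1.0]]
contact_force: [0.2, 0.0, 0.1]
grip_width: 0.999
[ 0.4335 -0.3345] 0.0323 125.4 [0, 0, 0, 0, 0, 0, 0, 0, 0, 0, 0, 0, 0, 0, 0, 0, 0, 0, 0, 0, 0, 0, 0, 0, 0, 0, 0, 0, 0, 453, 486, 484, 4, 0, 0, 0]
shift m [ 0.0021 -0.      0.1345] turn [ 0.06  0.16 -1.11] | yaw 34.3 -> 35.4 pos [ 0.4344 -0.3359  0.1525] q6 -1.3 grip 88.1 F [-0.   0.8 -1.2] t 31.2
```

```bash
python3 -m handwheel '{"xyz":[[0.002,0,0.04],[0.002,0,0.08],[0.002,0,0.11],[0.002,0,0.125],[0.002,0,0.134]],"angular":[[0,0,-1],[0,0,-1],[0,0,-1],[0,0,-1],[0,0,-1]],"fingers":[0.088,0.088,0.088,0.088,0.088]}' ; python3 -m handwheel '{"xyz":[[0,0,0],[0,0,0],[0,0,0],[0,0,0],[0,0,0]],"angular":[[0,0,0],[0,0,0],[0,0,0],[0,0,0],[0,0,0]],"fingers":[0.02,0.02,0.02,0.02,0.02]}' >/dev/null;python3 -m handwheel '{"xyz":[[0,0,0],[0,0,0],[0,0,0],[0,0,0],[0,0,0]],"angular":[[0,0,0],[0,0,0],[0,0,0],[0,0,0],[0,0,0]],"fingers":[0.02,0.02,0.02,0.02,0.02]}' ;python3 -m handwheel '{"xyz":[[0,0,-0.02],[0,0,-0.06],[0,0,-0.1],[0,0,-0.11],[0,0,-0.11]],"angular":[[0,0,0],[0,0,0],[0,0,0],[0,0,0],[0,0,0]],"fingers":[0.02,0.02,0.02,0.02,0.02]}' ;python3 - <<'E'
from h import *
go(.61,.139,.13,-29.65)
E
```

```text
time_s: 31.7
tool_pos: [0.4322, -0.3337, 0.0161]
tool_rot: [[-0.577, 0.817, -0.0], [0.817, 0.577, 0.001], [0.001, 0.0, -1.0]]
contact_force: [-0.5, 0.4, 0.2]
grip_width: 0.998
time_s: 32.7
tool_pos: [0.4329, -0.334, 0.0174]
tool_rot: [[-0.577, 0.817, 0.001], [0.817, 0.577, -0.0], [-0.001, 0.001, -1.0]]
contact_force: [2.0, 2.5, 5.4]
grip_width: 0.445
time_s: 33.2
tool_pos: [0.4328, -0.3347, 0.1277]
tool_rot: [[-0.577, 0.817, 0.002], [0.817, 0.577, -0.002], [-0.003, 0.001, -1.0]]
contact_force: [-0.6, -0.7, -4.7]
grip_width: 0.443
shift m [ 0.2845  0.4181 -0.0029] turn [ 0.14  0.14 64.9 ] | yaw 35.3 -> -29.7 pos [ 0.4328 -0.3347  0.1277] q6 -1.32 grip 39.1 F [-0.6 -0.7 -4.7] t 33.2
```

```bash
python3 -m handwheel '{"xyz":[[0.026,0.038,0],[0.052,0.076,0],[0.077,0.114,0],[0.103,0.152,0],[0.129,0.19,0]],"angular":[[0,0,0],[0,0,0],[0,0,0],[0,0,0],[0,0,0]],"fingers":[0.02,0.02,0.02,0.02,0.02]}' >/dev/null; python3 -m handwheel '{"xyz":[[0.026,0.038,0],[0.052,0.076,0],[0.077,0.114,0],[0.103,0.152,0],[0.129,0.19,0]],"angular":[[0,0,0],[0,0,0],[0,0,0],[0,0,0],[0,0,0]],"fingers":[0.02,0.02,0.02,0.02,0.02]}' >/dev/null; python3 -m handwheel '{"xyz":[[0.0265,0.038,0],[0.0265,0.038,0],[0.0265,0.038,0],[0.0265,0.038,0],[0.0265,0.038,0]],"angular":[[0,0,7],[0,0,14],[0,0,21],[0,0,28],[0,0,35]],"fingers":[0.02,0.02,0.02,0.02,0.02]}' >/dev/null; python3 -m handwheel '{"xyz":[[0,0,0],[0,0,0],[0,0,0],[0,0,0],[0,0,0]],"angular":[[0,0,7],[0,0,14],[0,0,21],[0,0,29.9],[0,0,29.9]],"fingers":[0.02,0.02,0.02,0.02,0.02]}';python3 -m handwheel '{"xyz":[[0,0,0],[0,0,0]],"angular":[[0,0,0],[0,0,0]],"fingers":[0.02,0.02]}'; python3 - <<'E'
from h import *
go(.61,.139,.06,-29.65)
E
```

```text
time_s: 35.2
tool_pos: [0.607, 0.1391, 0.1227]
tool_rot: [[0.495, 0.869, -0.006], [0.869, -0.495, -0.001], [-0.004, -0.004, -1.0]]
contact_force: [-0.5, 0.2, -4.7]
grip_width: 0.447
time_s: 35.4
tool_pos: [0.6085, 0.1395, 0.1252]
tool_rot: [[0.493, 0.87, -0.002], [0.87, -0.493, -0.001], [-0.002, -0.002, -1.0]]
contact_force: [-0.3, 0.6, -2.7]
grip_width: 0.442
shift m [0.0004 0.0016 0.0652] turn [-0.09  0.09  0.14] | yaw -29.5 -> -29.6 pos [0.6085 0.1395 0.1252] q6 0.7 grip 39.0 F [-0.3  0.6 -2.7] t 35.4
```

Lower to just above the pocket and check against the corner and white line again.

```bash
python3 -m handwheel '{"xyz":[[0,0.001,0.03],[0,0.001,0.055],[0,0.001,0.065],[0,0.001,0.068],[0,0.001,0.068]],"angular":[[0,0,0],[0,0,0],[0,0,0],[0,0,0],[0,0,0]],"fingers":[0.02,0.02,0.02,0.02,0.02]}' >/dev/null; python3 -m handwheel '{"xyz":[[0,0,0],[0,0,0]],"angular":[[0,0,0],[0,0,0]],"fingers":[0.02,0.02]}' ;python3 - <<'E'
from h import *
go(.61,.139,.0385,-29.65)
s=state();im,C=snap("wrist","w17");R=np.array(s["tool_rot"]);p=np.array(s["tool_pos"])
h=cv2.cvtColor(im,cv2.COLOR_BGR2HSV);m=((h[...,1]<60)&(h[...,2]>140)).astype(np.uint8);m[230:]=0;m[:,:220]=0;m[:,340:]=0
n,l,st,ce=cv2.connectedComponentsWithStats(m)
for i in range(1,n):
    if st[i,4]>60: print(st[i].tolist(),ce[i].round(1),(R.T@(ray(C,ce[i],.03)[0]-p)*1000).round(1))
b=im.max(2);print([ (v) for v in b[125:160,275].tolist()])
for r in (136,138,140): print(r,(R.T@(ray(C,[275,r],.03)[0]-p)*1000).round(1))
E
```

```text
time_s: 36.1
tool_pos: [0.6116, 0.1394, 0.0606]
tool_rot: [[0.494, 0.869, 0.003], [0.869, -0.494, 0.0], [0.002, 0.003, -1.0]]
contact_force: [-0.4, -0.1, -4.5]
grip_width: 0.444
shift m [-0.0012 -0.0012  0.0221] turn [ 0.15 -0.11  0.02] | yaw -29.6 -> -29.6 pos [0.6116 0.1394 0.0606] q6 0.7 grip 39.1 F [-0.4 -0.1 -4.5] t 36.1
[332, 8, 8, 29, 106] [336.7  21.5] [121.   26.8  30.9]
[220, 41, 60, 106, 2412] [243.1 100.3] [ 84.9 -19.9  30.7]
[275, 153, 13, 45, 558] [280.8 174.9] [45.5 -0.2 30.7]
[253, 220, 12, 10, 82] [258.6 224.8] [ 15.7 -13.2  30.6]
[294, 220, 24, 10, 145] [303.5 225.7] [15.  13.3 30.7]
[246, 246, 246, 246, 246, 245, 246, 246, 246, 246, 246, 246, 246, 246, 246, 246, 246, 245, 245, 240, 224, 174, 116, 80, 71, 72, 81, 92, 102, 122, 152, 167, 172, 177, 183]
136 [66.8 -3.4 30.7]
138 [65.7 -3.4 30.7]
140 [64.7 -3.4 30.7]
```

```bash
python3 -m handwheel '{"xyz":[[-0.002,-0.0005,0.003],[-0.002,-0.0005,0.007],[-0.002,-0.0005,0.011],[-0.002,-0.0005,0.014],[-0.002,-0.0005,0.014]],"angular":[[0,0,0],[0,0,0],[0,0,0],[0,0,0],[0,0,0]],"fingers":[0.02,0.02,0.02,0.02,0.02]}' ; python3 -m handwheel '{"xyz":[[0,0,0.003],[0,0,0.005],[0,0,0.006],[0,0,0.006]],"angular":[[0,0,0],[0,0,0],[0,0,0],[0,0,0]],"fingers":[0.02,0.02,0.02,0.02]}' ;python3 - <<'E'
from h import *
go(.61,.139,.0385,-29.65)
E
```

```text
time_s: 36.65
tool_pos: [0.6093, 0.1378, 0.0448]
tool_rot: [[0.495, 0.869, 0.001], [0.869, -0.495, 0.0], [0.001, 0.001, -1.0]]
contact_force: [-0.2, 0.6, -5.1]
grip_width: 0.445
time_s: 37.05
tool_pos: [0.6107, 0.1381, 0.0396]
tool_rot: [[0.495, 0.869, 0.004], [0.869, -0.495, 0.001], [0.003, 0.003, -1.0]]
contact_force: [5.1, 1.4, -0.9]
grip_width: 0.448
shift m [ 0.0004 -0.0011  0.0011] turn [ 0.19 -0.15  0.01] | yaw -29.6 -> -29.6 pos [0.6107 0.1381 0.0396] q6 0.7 grip 39.5 F [ 5.1  1.4 -0.9] t 37.0
```

```bash
python3 -m handwheel '{"xyz":[[0.001,0.001,0],[0.001,0.001,0.002],[0.001,0.001,0.003],[0.001,0.001,0.003]],"angular":[[0,0,0],[0,0,0],[0,0,0],[0,0,0]],"fingers":[0.02,0.02,0.02,0.02]}' ; python3 -m handwheel '{"xyz":[[0,0,0],[0,0,0],[0,0,0],[0,0,0],[0,0,0]],"angular":[[0,0,0],[0,0,0],[0,0,0],[0,0,0],[0,0,0]],"fingers":[0.05,0.088,0.088,0.088,0.088]}' ;python3 -m handwheel '{"xyz":[[0,0,0],[0,0,-0.01],[0,0,-0.05],[0,0,-0.1],[0,0,-0.15]],"angular":[[0,0,0],[0,0,0],[0,0,0],[0,0,0],[0,0,0]],"fingers":[0.088,0.088,0.088,0.088,0.088]}' ;python3 -m handwheel '{"xyz":[[0,0,-0.04],[0,0,-0.04],[0,0,-0.04]],"angular":[[0,0,0],[0,0,0],[0,0,0]],"fingers":[0.088,0.088,0.088]}'; python3 - <<'E'
from h import *
im,C=snap("wrist","w18")
cs=np.array([.5716,.0715])
def rect(c,z=.032,n=400,w=.05):
    g=np.linspace(-w,w,n);gx,gy=np.meshgrid(g+c[0],g+c[1]);P=proj(C,np.c_[gx.ravel(),gy.ravel(),np.full(gx.size,z)]).astype(np.float32).reshape(n,n,2)
    return cv2.remap(im,P[...,0],P[...,1],1)[::-1]
A=rect((.61,.139));B=rect((.504,.110))
cv2.imwrite("pics/o18.png",np.hstack([A,B]))
go(.6185,.2965,.2,118.9)
E
```

```text
time_s: 37.45
tool_pos: [0.6109, 0.1382, 0.0374]
tool_rot: [[0.495, 0.869, 0.002], [0.869, -0.495, 0.0], [0.001, 0.001, -1.0]]
contact_force: [1.1, 1.7, 6.2]
grip_width: 0.443
time_s: 37.95
tool_pos: [0.6098, 0.1379, 0.0355]
tool_rot: [[0.495, 0.869, -0.001], [0.869, -0.495, -0.0], [-0.0, -0.0, -1.0]]
contact_force: [0.0, -0.0, 0.2]
grip_width: 0.871
time_s: 38.45
tool_pos: [0.6096, 0.1379, 0.1876]
tool_rot: [[0.495, 0.869, -0.001], [0.869, -0.495, -0.0], [-0.001, -0.0, -1.0]]
contact_force: [1.3, -0.2, 0.4]
grip_width: 0.997
time_s: 38.75
tool_pos: [0.6111, 0.1383, 0.2284]
tool_rot: [[0.495, 0.869, 0.004], [0.869, -0.495, 0.001], [0.003, 0.004, -1.0]]
contact_force: [-0.0, 0.0, -1.3]
grip_width: 1.003
shift m [ 0.142  -0.0709  0.0261] turn [ 2.000e-02 -2.000e-02  3.145e+01] | yaw -29.6 -> -61.1 pos [0.6099 0.138  0.2261] q6 0.7 grip 88.1 F [-0.3 -0.1 -0.9] t 38.8
```

```bash
python3 - <<'E'
from h import *
o=cv2.imread("pics/o18.png");im,_=snap("top")
S,_=snap("scene")
cv2.imwrite("pics/fin.png",np.vstack([cv2.resize(o,(640,320)),np.hstack([cv2.resize(im[160:310,150:350],(373,280)),cv2.resize(S[110:260,220:363],(267,280))])]))
E
```

```text
(no output)
```

View pics/fin.png

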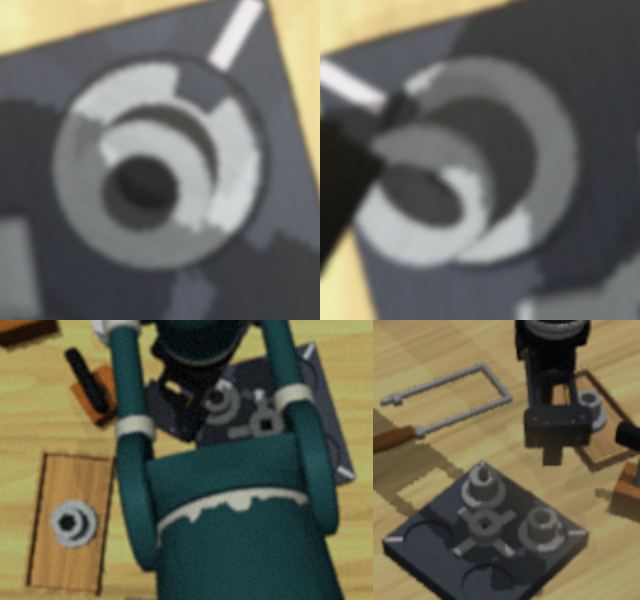

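```bash
python3 -m handwheel '{"xyz":[[0.036,-0.018,0],[0.071,-0.036,0],[0.107,-0.053,0],[0.142,-0.071,0],[0.142,-0.071,0]],"angular":[[0,0,-6],[0,0,-12],[0,0,-18],[0,0,-25],[0,0,-32]],"fingers":[0.088,0.088,0.088,0.088,0.088]}' >/dev/null; for i in 1 2 3; do python3 -m handwheel '{"xyz":[[0,0,0],[0,0,0],[0,0,0],[0,0,0],[0,0,0]],"angular":[[0,0,-7],[0,0,-15],[0,0,-23],[0,0,-31],[0,0,-38.8]],"fingers":[0.088,0.088,0.088,0.088,0.088]}'|grep pos; done;  python3 -m handwheel '{"xyz":[[0,0,0],[0,0,0],[0,0,0]],"angular":[[0,0,0],[0,0,0],[0,0,0]],"fingers":[0.088,0.088,0.088]}';python3 - <<'E'
from h import *
go(.6185,.2965,.11,118.9)
s=state();R=np.array(s["tool_rot"]);p=np.array(s["tool_pos"])
im,C=snap("wrist","w19")
X=proj(C,[.6185,.2965,.144])[0];print("expect",X)
b=(im.max(2)<60).astype(np.uint8);b[270:]=0;b[:,:230]=0;b[:,330:]=0
n,l,st,ce=cv2.connectedComponentsWithStats(b)
for i in range(1,n):
    if st[i,4]>150:
        pts=np.argwhere(l==i)[:,::-1].astype(np.float32);print(st[i].tolist(),ce[i].round(1),cv2.fitLine(pts,2,0,.01,.01).ravel().round(3))
E
```

```text
tool_pos: [0.6174, 0.2961, 0.2228]
tool_pos: [0.6175, 0.2961, 0.2229]
tool_pos: [0.6175, 0.2961, 0.2229]
time_s: 41.2
tool_pos: [0.6183, 0.2964, 0.2248]
tool_rot: [[-0.878, -0.479, -0.001], [-0.479, 0.878, -0.001], [0.001, -0.0, -1.0]]
contact_force: [-1.4, 0.1, 0.8]
grip_width: 1.0
shift m [-0.0004  0.      0.1148] turn [-0.01 -0.08 -0.28] | yaw 118.6 -> 118.9 pos [0.6183 0.2964 0.2248] q6 -1.66 grip 88.1 F [-1.4  0.1  0.8] t 41.2
expect [277.80024113 222.7369877 ]
[267, 158, 23, 112, 2258] [278. 212.] [4.00000e-03 1.00000e+00 2.77956e+02 2.12021e+02]
```

```bash
python3 -m handwheel '{"xyz":[[0,0,0.04],[0,0,0.07],[0,0,0.095],[0,0,0.11],[0,0,0.1145]],"angular":[[0,0,0],[0,0,0],[0,0,0],[0,0,0],[0,0,0]],"fingers":[0.088,0.088,0.088,0.088,0.088]}'; python3 -m handwheel '{"xyz":[[0,0,0],[0,0,0],[0,0,0],[0,0,0],[0,0,0]],"angular":[[0,0,0],[0,0,0],[0,0,0],[0,0,0],[0,0,0]],"fingers":[0.01,0.01,0.01,0.01,0.01]}' >/dev/null; python3 -m handwheel '{"xyz":[[0,0,0],[0,0,0],[0,0,0],[0,0,0],[0,0,0]],"angular":[[0,0,0],[0,0,0],[0,0,0],[0,0,0],[0,0,0]],"fingers":[0.01,0.01,0.01,0.01,0.01]}';python3 -m handwheel '{"xyz":[[0,0,-0.03],[0,0,-0.06],[0,0,-0.09],[0,0,-0.1],[0,0,-0.1]],"angular":[[0,0,0],[0,0,0],[0,0,0],[0,0,0],[0,0,0]],"fingers":[0.01,0.01,0.01,0.01,0.01]}';python3 - <<'E'
from h import *
go(.5722,.0725,.2,99.3)
E
```

```text
time_s: 41.75
tool_pos: [0.6175, 0.2961, 0.1091]
tool_rot: [[-0.877, -0.48, -0.003], [-0.48, 0.877, -0.002], [0.003, 0.0, -1.0]]
contact_force: [0.4, 0.1, 0.4]
grip_width: 1.002
time_s: 42.75
tool_pos: [0.6188, 0.2965, 0.1114]
tool_rot: [[-0.877, -0.481, 0.0], [-0.481, 0.877, -0.0], [-0.0, -0.0, -1.0]]
contact_force: [-0.0, -0.2, 0.6]
grip_width: 0.204
time_s: 43.25
tool_pos: [0.6197, 0.2971, 0.2133]
tool_rot: [[-0.877, -0.481, 0.004], [-0.481, 0.877, 0.001], [-0.004, -0.001, -1.0]]
contact_force: [-0.5, 0.2, -2.6]
grip_width: 0.203
shift m [ 0.1498 -0.174   0.0128] turn [1.000e-02 2.300e-01 1.945e+01] | yaw 118.8 -> 99.3 pos [0.6197 0.2971 0.2133] q6 -1.66 grip 17.9 F [-0.5  0.2 -2.6] t 43.2
```

```bash
python3 -m handwheel '{"xyz":[[0.03,-0.035,0],[0.06,-0.07,0.005],[0.09,-0.105,0.008],[0.12,-0.14,0.01],[0.15,-0.174,0.013]],"angular":[[0,0,4],[0,0,8],[0,0,12],[0,0,16],[0,0,19.5]],"fingers":[0.01,0.01,0.01,0.01,0.01]}'>/dev/null; python3 -m handwheel '{"xyz":[[0,0,0],[0,0,0],[0,0,0],[0,0,0]],"angular":[[0,0,0],[0,0,0],[0,0,0],[0,0,0]],"fingers":[0.01,0.01,0.01,0.01]}';python3 - <<'E'
from h import *
go(.572,.0725,.165,99.3)
E
```

```text
time_s: 44.15
tool_pos: [0.5709, 0.0731, 0.1978]
tool_rot: [[-0.987, -0.163, -0.0], [-0.163, 0.987, 0.0], [0.0, 0.0, -1.0]]
contact_force: [0.6, 0.0, -2.7]
grip_width: 0.203
shift m [-0.0009 -0.0008  0.0328] turn [ 0.01 -0.02  0.06] | yaw 99.4 -> 99.3 pos [0.5709 0.0731 0.1978] q6 -1.65 grip 17.8 F [ 0.6  0.  -2.7] t 44.1
```

```bash
python3 -m handwheel '{"xyz":[[-0.001,-0.0005,0.015],[-0.001,-0.0005,0.028],[-0.001,-0.0005,0.033],[-0.001,-0.0005,0.036],[-0.001,-0.0005,0.036]],"angular":[[0,0,0],[0,0,0],[0,0,0],[0,0,0],[0,0,0]],"fingers":[0.01,0.01,0.01,0.01,0.01]}'; python3 -m handwheel '{"xyz":[[0,0,0.003],[0,0,0.006],[0,0,0.007],[0,0,0.007]],"angular":[[0,0,0],[0,0,0],[0,0,0],[0,0,0]],"fingers":[0.01,0.01,0.01,0.01]}';python3 - <<'E'
from h import *
go(.572,.0725,.145,99.3)
E
```

```text
time_s: 44.65
tool_pos: [0.5715, 0.0717, 0.1614]
tool_rot: [[-0.987, -0.161, -0.001], [-0.161, 0.987, -0.0], [0.001, 0.0, -1.0]]
contact_force: [-0.8, -0.3, -2.2]
grip_width: 0.2
time_s: 45.05
tool_pos: [0.5718, 0.0715, 0.1556]
tool_rot: [[-0.987, -0.161, -0.0], [-0.161, 0.987, -0.0], [0.0, -0.0, -1.0]]
contact_force: [-0.7, 0.3, -0.6]
grip_width: 0.198
shift m [-0.0004  0.001   0.0106] turn [-0.01 -0.   -0.05] | yaw 99.2 -> 99.3 pos [0.5718 0.0715 0.1556] q6 -1.65 grip 17.5 F [-0.7  0.3 -0.6] t 45.0
```

```bash
python3 -m handwheel '{"xyz":[[0,0.0005,0.003],[0,0.001,0.006],[0,0.001,0.009],[0,0.001,0.01],[0,0.001,0.01]],"angular":[[0,0,0],[0,0,0],[0,0,0],[0,0,0],[0,0,0]],"fingers":[0.01,0.01,0.01,0.01,0.01]}';python3 - <<'E'
from h import *
go(.572,.0725,.145,99.3)
E
```

```text
time_s: 45.55
tool_pos: [0.5715, 0.0722, 0.1448]
tool_rot: [[-0.987, -0.161, -0.0], [-0.161, 0.987, -0.001], [0.001, -0.001, -1.0]]
contact_force: [-2.5, -1.5, -2.0]
grip_width: 0.203
shift m [-0.0005  0.0002 -0.0002] turn [-0.03 -0.03 -0.04] | yaw 99.3 -> 99.3 pos [0.5715 0.0722 0.1448] q6 -1.65 grip 17.9 F [-2.5 -1.5 -2. ] t 45.5
```

```bash
python3 -m handwheel '{"xyz":[[0,0,0],[0,0,0],[0,0,0],[0,0,0],[0,0,0]],"angular":[[0,0,6],[0,0,12],[0,0,18],[0,0,24],[0,0,30]],"fingers":[0.01,0.01,0.01,0.01,0.01]}';python3 -m handwheel '{"xyz":[[0,0,0],[0,0,0],[0,0,0],[0,0,0],[0,0,0]],"angular":[[0,0,6],[0,0,12],[0,0,18],[0,0,22],[0,0,22]],"fingers":[0.01,0.01,0.01,0.01,0.01]}'; for i in 1 2 3; do python3 -c "
from workcell import *;import numpy as np;print(np.round(state()['torque'],2))"; python3 -m handwheel '{"xyz":[[0,0,0],[0,0,0]],"angular":[[0,0,1.5],[0,0,1.5]],"fingers":[0.01,0.01]}' | grep -E "force|rot"; done; python3 -c "
from h import *
print(np.round(state()['torque'],2));go(.572,.0725,.145,48)"
```

```text
time_s: 46.05
tool_pos: [0.5711, 0.0722, 0.1447]
tool_rot: [[-0.934, 0.358, -0.001], [0.358, 0.934, -0.001], [0.001, -0.001, -1.0]]
contact_force: [-2.3, -1.7, -2.7]
grip_width: 0.202
time_s: 46.55
tool_pos: [0.5715, 0.0727, 0.1447]
tool_rot: [[-0.734, 0.679, -0.001], [0.679, 0.734, 0.0], [0.0, -0.0, -1.0]]
contact_force: [-3.3, -0.8, -3.3]
grip_width: 0.205
[-0.33  0.43  0.17]
tool_rot: [[-0.717, 0.697, -0.001], [0.697, 0.717, 0.0], [0.0, -0.0, -1.0]]
contact_force: [-0.7, -1.6, -5.6]
[-0.24  0.4   0.24]
tool_rot: [[-0.697, 0.717, -0.0], [0.717, 0.697, 0.0], [0.0, -0.0, -1.0]]
contact_force: [-1.6, -0.9, -7.0]
[-0.18  0.34  0.21]
tool_rot: [[-0.678, 0.735, -0.0], [0.735, 0.678, 0.0], [0.0, -0.0, -1.0]]
contact_force: [-0.5, 0.3, -8.8]
[-0.12  0.23  0.19]
shift m [-0.0005  0.0003 -0.0001] turn [-0.02 -0.02 -5.3 ] | yaw 42.7 -> 48.0 pos [0.5715 0.0726 0.1449] q6 -0.66 grip 17.7 F [-0.5  0.3 -8.8] t 47.1
```

```bash
for i in 1 2 ; do python3 -m handwheel '{"xyz":[[0,0,0],[0,0,0]],"angular":[[0,0,1.5],[0,0,3]],"fingers":[0.01,0.01]}' | grep -E "force"; python3 -c "
from workcell import *;import numpy as np;print(np.round(state()['torque'],2))"; done; python3 - <<'E'
from h import *
im,C=snap("scene")
c=np.array([.572,.0725]);g=im.mean(2)
uv=np.c_[[v.ravel() for v in np.mgrid[225:340,180:270]]].T
X=ray(C,uv,.0415)[:,:2]-c;r=np.linalg.norm(X,axis=1);a=np.degrees(np.arctan2(X[:,1],X[:,0]));v=g[uv[:,1],uv[:,0]]
w=(r>.03)&(r<.05)
for k in range(-180,180,10):
    m=w&(a>=k)&(a<k+10);print(k,int(v[m].mean()),end="; ")
go(.572,.0725,.145,48)
E
```

```text
contact_force: [-1.0, -0.8, -10.7]
[-0.08  0.14  0.38]
contact_force: [0.3, -0.0, -11.3]
[-0.07  0.15  0.58]
-180 44; -170 39; -160 37; -150 38; -140 37; -130 66; -120 80; -110 58; -100 36; -90 37; -80 35; -70 37; -60 40; -50 71; -40 107; -30 78; -20 47; -10 52; 0 52; 10 49; 20 45; 30 51; 40 87; 50 90; 60 72; 70 59; 80 58; 90 57; 100 57; 110 58; 120 61; 130 78; 140 58; 150 48; 160 44; 170 53; shift m [-0.0003  0.0003 -0.    ] turn [-1.00e-02  0.00e+00 -1.14e+01] | yaw 36.6 -> 48.0 pos [0.5716 0.0726 0.145 ] q6 -0.56 grip 17.5 F [ -0.2  -0.3 -11.5] t 47.6
```

```bash
python3 -m handwheel '{"xyz":[[0,0,0],[0,0,0],[0,0,-0.003],[0,0,-0.008],[0,0,-0.014]],"angular":[[0,0,-6],[0,0,-13],[0,0,-13],[0,0,-13],[0,0,-13]],"fingers":[0.01,0.01,0.01,0.01,0.01]}';  python3 -m handwheel '{"xyz":[[0,0,-0.015],[0,0,-0.03],[0,0,-0.06],[0,0,-0.06],[0,0,-0.06]],"angular":[[0,0,0],[0,0,0],[0,0,0],[0,0,0],[0,0,0]],"fingers":[0.01,0.01,0.01,0.01,0.01]}'; python3 - <<'E'
from h import *
im,C=snap("scene")
c=np.array([.572,.0725]);g=im.mean(2)
uv=np.c_[[v.ravel() for v in np.mgrid[225:340,180:270]]].T
X=ray(C,uv,.0415)[:,:2]-c;r=np.linalg.norm(X,axis=1);a=np.degrees(np.arctan2(X[:,1],X[:,0]));v=g[uv[:,1],uv[:,0]]
w=(r>.03)&(r<.05)
for k in range(-140,-10,5):
    m=w&(a>=k)&(a<k+5);print(k,int(v[m].mean()),end="; ")
go(.6185,.2965,.218,118.9)
E
```

```text
time_s: 48.1
tool_pos: [0.5733, 0.0728, 0.1612]
tool_rot: [[-0.762, 0.648, 0.004], [0.648, 0.762, 0.001], [-0.003, 0.003, -1.0]]
contact_force: [-0.2, 0.6, -2.5]
grip_width: 0.198
time_s: 48.6
tool_pos: [0.5731, 0.0727, 0.2214]
tool_rot: [[-0.763, 0.646, 0.005], [0.646, 0.763, 0.0], [-0.003, 0.003, -1.0]]
contact_force: [0.3, 0.1, -2.1]
grip_width: 0.201
-140 36; -135 37; -130 55; -125 73; -120 78; -115 79; -110 69; -105 48; -100 36; -95 35; -90 36; -85 35; -80 35; -75 35; -70 35; -65 37; -60 44; -55 46; -50 55; -45 95; -40 119; -35 126; -30 106; -25 72; -20 55; -15 49; shift m [0.1092 0.2009 0.0018] turn [ 1.000e-02  1.000e-01 -6.916e+01] | yaw 49.7 -> 118.9 pos [0.572  0.0726 0.2197] q6 -0.79 grip 17.8 F [-1.2 -0.1 -2.6] t 48.6
```

```bash
python3 -m handwheel '{"xyz":[[0.022,0.04,0],[0.044,0.08,0],[0.066,0.12,0],[0.088,0.16,0],[0.109,0.2,0]],"angular":[[0,0,0],[0,0,0],[0,0,0],[0,0,0],[0,0,0]],"fingers":[0.01,0.01,0.01,0.01,0.01]}'>/dev/null; python3 -m handwheel '{"xyz":[[0,0,0],[0,0,0],[0,0,0],[0,0,0]],"angular":[[0,0,0],[0,0,0],[0,0,0],[0,0,0]],"fingers":[0.01,0.01,0.01,0.01]}';python3 - <<'E'
from h import *
go(.6185,.2965,.165,49.7)
s=state();R=np.array(s["tool_rot"]);p=np.array(s["tool_pos"])
im,C=snap("wrist","w20");b=im.max(2)
for z in (.017,-.017): print(proj(C,[p+R@np.array([x,0,-.019-z]) for x in (-.045,.045)]).round(1).tolist())
print(b[185:215,279].tolist(),b[380:410,279].tolist())
E
```

```text
time_s: 49.55
tool_pos: [0.6175, 0.2941, 0.2188]
tool_rot: [[-0.762, 0.647, -0.001], [0.647, 0.762, -0.001], [-0.0, -0.001, -1.0]]
contact_force: [-0.2, 0.1, -2.0]
grip_width: 0.203
shift m [0.0008 0.0025 0.0538] turn [-0.06  0.   -0.03] | yaw 49.7 -> 49.7 pos [0.6175 0.2941 0.2188] q6 -0.46 grip 17.9 F [-0.2  0.1 -2. ] t 49.5
[[280.3, 404.6], [280.7, 219.0]]
[[280.1, 350.5], [280.4, 194.2]]
[120, 121, 121, 121, 120, 119, 115, 105, 87, 78, 79, 74, 64, 52, 43, 44, 43, 41, 42, 42, 42, 42, 43, 42, 43, 43, 41, 42, 43, 41] [27, 28, 27, 27, 28, 28, 29, 29, 28, 27, 28, 28, 27, 26, 30, 112, 216, 241, 244, 243, 243, 243, 243, 243, 243, 243, 238, 204, 132, 82]
```

```bash
python3 -m handwheel '{"xyz":[[0.001,0.002,0.03],[0.001,0.002,0.05],[0.001,0.002,0.06],[0.001,0.002,0.066],[0.001,0.002,0.07]],"angular":[[0,0,0],[0,0,0],[0,0,0],[0,0,0],[0,0,0]],"fingers":[0.01,0.01,0.01,0.01,0.01]}'|grep -E "pos|force"; python3 -m handwheel '{"xyz":[[0,0,0.01],[0,0,0.02],[0,0,0.028],[0,0,0.034],[0,0,0.034]],"angular":[[0,0,0],[0,0,0],[0,0,0],[0,0,0],[0,0,0]],"fingers":[0.01,0.01,0.01,0.01,0.01]}' ; python3 - <<'E'
from h import *
go(.6185,.2963,.112,49.7)
E
```

```text
tool_pos: [0.6188, 0.2974, 0.1497]
contact_force: [-0.2, -0.8, -2.6]
time_s: 50.6
tool_pos: [0.6177, 0.2975, 0.1139]
tool_rot: [[-0.763, 0.646, -0.001], [0.646, 0.763, -0.001], [0.001, -0.002, -1.0]]
contact_force: [0.5, -0.3, -2.6]
grip_width: 0.202
shift m [-0.0014 -0.0004  0.0019] turn [-0.09 -0.03  0.06] | yaw 49.8 -> 49.7 pos [0.6177 0.2975 0.1139] q6 -0.46 grip 17.8 F [ 0.5 -0.3 -2.6] t 50.6
```

In the hole freely. Next I release, rise, and check numerically.

```bash
python3 -m handwheel '{"xyz":[[0,0,0.001],[0,0,0.001],[0,0,0.001],[0,0,0.001],[0,0,0.001]],"angular":[[0,0,0],[0,0,0],[0,0,0],[0,0,0],[0,0,0]],"fingers":[0.03,0.06,0.088,0.088,0.088]}' | grep -E "force|grip"; python3 -m handwheel '{"xyz":[[0,0,0],[0,0,-0.01],[0,0,-0.05],[0,0,-0.1],[0,0,-0.14]],"angular":[[0,0,0],[0,0,0],[0,0,0],[0,0,0],[0,0,0]],"fingers":[0.088,0.088,0.088,0.088,0.088]}' |grep grip; python3 -m handwheel '{"xyz":[[0,0,0],[0,0,0],[0,0,0]],"angular":[[0,0,0],[0,0,0],[0,0,0]],"fingers":[0.088,0.088,0.088]}'; python3 - <<'E'
from h import *
im,C=snap("wrist","w21");S,SC=snap("scene","s21")
# key handle in wrist
b=(im.max(2)<60).astype(np.uint8);b[275:]=0;b[:,:230]=0;b[:,330:]=0
n,l,st,ce=cv2.connectedComponentsWithStats(b)
for i in range(1,n):
    if st[i,4]>150:
        pts=np.argwhere(l==i)[:,::-1].astype(np.float32);print(st[i].tolist(),ce[i].round(1),cv2.fitLine(pts,2,0,.01,.01).ravel().round(3))
print("handle centre expect",proj(C,[.6185,.2965,.144]).round(1))
s0=cv2.imread("pics/scene0.png")
# compare handle in scene to start
def blob(a):
    m=(a.max(2)<45).astype(np.uint8);q=np.zeros_like(m);q[155:200,340:400]=m[155:200,340:400];n,l,st,ce=cv2.connectedComponentsWithStats(q);i=1+st[1:,4].argmax();return st[i].tolist(),ce[i].round(1)
print(blob(s0),blob(S))
for n,a in (("scene0",s0),("now",S)):pass
g=S.mean(2);uv=np.c_[[v.ravel() for v in np.mgrid[225:340,180:270]]].T
X=ray(SC,uv,.0415)[:,:2]-np.array([.572,.0725]);X0=X;r=np.linalg.norm(X,axis=1);a=np.degrees(np.arctan2(X[:,1],X[:,0]))
w=(r>.03)&(r<.05)
for t,gg in (("start",s0.mean(2)),("now",g)):
    v=gg[uv[:,1],uv[:,0]];print(t,[int(v[w&(a>=k)&(a<k+5)].mean()) for k in range(-60,-5,5)],[int(v[w&(a>=k)&(a<k+5)].mean()) for k in range(-145,-90,5)])
E
```

```text
contact_force: [0.2, -0.3, 0.0]
grip_width: 0.631
grip_width: 0.998
time_s: 51.9
tool_pos: [0.6176, 0.2975, 0.2533]
tool_rot: [[-0.763, 0.646, -0.001], [0.646, 0.763, -0.001], [0.001, -0.002, -1.0]]
contact_force: [-1.1, -0.7, -0.4]
grip_width: 0.996
[270, 154, 21, 104, 1871] [280.1 203.7] [1.00000e-03 1.00000e+00 2.80103e+02 2.03659e+02]
handle centre expect [[279.7 212.1]]
([350, 165, 35, 22, 418], array([366.5, 175.8])) ([361, 160, 10, 34, 239], array([365.9, 176.5]))
start [53, 53, 58, 87, 121, 120, 116, 85, 55, 56, 55] [56, 56, 56, 61, 106, 121, 120, 107, 73, 47, 49]
now [58, 56, 59, 98, 126, 125, 111, 71, 58, 58, 58] [59, 59, 59, 86, 116, 126, 125, 96, 59, 46, 50]
```

```bash
python3 -c "
from workcell import *
print(state()['time_s']);print(close_job())"
```

```text
52.0
the job is handed in; nothing more can be done
None
```

I completed the die changeover and handed it in at 52 s. All the checks I made came out as wanted, but I did not look at the dies again after closing the clamp.

- **Clamp opened:** I turned the knob anticlockwise with the T-key. Two views put it at about 0.105 to 0.109 rad, under the 0.15 limit. It did not reach its stop: the wrist torque stayed at about 0.2 N m, the friction level.
- **Finished die:** Only one was present, the six-sided one, and it stands in the middle of the tray.
- **New dies:** Two were on the bench. The oval one is in the pocket nearest the robot on the left, and the round one is in the far-left pocket. Pressing each down met the pocket floor at 6 to 10 N. The close view before closing showed both flanges in their pockets and both notches at their white lines.
- **Clamp closed:** I turned the knob clockwise with the key until the torque rose from 0.2 to 0.58 N m at the stop. In the scene picture the arms lie within a degree or two of where they started.
- **Key:** It is back in the smaller stand, upright and let go. The wrist picture shows the handle where expected, and the gripper is open and clear above it.

My first move command was typed in millimetres instead of metres. The per-row speed limit kept the motion short, and nothing was touched.

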